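# Thumb-test the sponge plugs and sort out the ones baked hard

### The arm

A 7-joint arm with a two-finger parallel gripper is mounted at the origin on the work surface. World frame = base frame: x ahead of the robot, y to its left, z up, the work surface at z = 0. Lengths are in mm, angles in rad, forces in N, time in s.
With the tool pointing down it reaches from about 400 to 875 mm from the base axis. Payload 4.4 kg.
Tool frame: the origin (TCP) lies at the very end of the fingers, on their centre line; the grasp point (between the pads) lies 19 mm behind it; y points along the fingers, z is the direction in which the jaws open and shut, and the axes are right-handed (so a half turn about y gives the same grasp; the last joint's range is limited). The gripper opens to 85 mm and grips with 20 to 120 N. Pads are 22 mm wide; open, the fingers measure 114 mm over their backs; the gripper's body (76 mm by 85 mm) begins 54 mm behind the grasp point. The pads swing forward as they close: fully open they stand 13 mm farther back than shut.
Start: joints at [-1.269, 0.628, 0.038, 1.517, -0.027, 0.996, -0.02], TCP at [233.693, 606.552, 204.113] pointing down, gripper open.
Joint ranges: [-3.06, 3.06], [-0.37, 2.12], [-1.25, 1.32], [0.18, 2.47], [-1.1, 4.24], [0.23, 1.98], [-2.94, 2.94]. Speed limits (rad/s): [2.57, 2.57, 3.14, 3.14, 3.14, 3.14, 3.14].

### API

Orientations are given as [roll, pitch, yaw] about the fixed x, y, z axes, in that order (R = Rz(yaw) Ry(pitch) Rx(roll)).
In Python, from cell import read_state, get_image, finish_job gives the robot as it stands. The module is installed in compiled form; this text tells all that it offers.
- The arm moves only by the tool servo_tool, never from a script. Its argument "increments" is a list of rows, each an object of numbers: "dx", "dy", "dz": the shift along the world's x, y, z in cm; "ax", "ay", "az": the turn, a rotation vector about the world's x, y, z in rad; "claw": the closure, from -1 (fully open) to 1 (shut). A call has 1 to 8 rows; each row is the pose to reach, as a shift and turn from the pose commanded when the call began; what a row does not reach only later rows make up. A row lasts 1/12 s, in which the tool goes at most 41.7 mm and 7.16 degrees, less where a joint would pass 70% of its speed; a pose out of reach is approached as far as the arm can. A call with a gripper value outside its range is refused whole. The fingers move at their own pace and stop on an object; the grip force is fixed at half the most. Time passes only in rows, so rows that repeat a pose let the fingers close. It gives the time, the measured TCP pose, the force and the opening at its end, in the units of the state.
- read_state(): the state, without advancing time (a new reading comes with each control period).
- get_image(name): name is "scene" or "side" or "wrist"; returns a dict with "color" (420x560x3 uint8, red, green, blue), "fov_y" (degrees; the focal length in pixels is half the picture's height over the tangent of half this angle, whatever the lens; pixels are square), "cx", "cy" (the principal point, pixels), "R" (3x3) and "t" (3): a world point X has camera coordinates R X + t. Camera axes: x right, y down, z forward; pixel columns grow to the right and rows downward; lengths in mm; the calibration is good to about 2 mm. A picture is of the moment at which its call begins. There is no depth.
- finish_job(): hands the job in, once; it reports no verdict.
The state is a dict: "clock": time; "qpos": joint angles; "qd": joint speeds; "tau": joint torques, N m; "eef_pos": TCP position; "tool_rot": TCP orientation; "force": force on the tool from outside, world axes, zero at the start; "torque": the same for the moment, N m; "width": finger opening in mm.
Only numpy, scipy, OpenCV 4.12 (cv2) and the standard library are available. Lean on these libraries where they do the work, as an engineer would, in place of code of your own. Each camera call takes 0.05 s, during which the arm holds its last target.

### The job

Three tube plugs of silicone sponge stand on the white board, and any of them may have baked hard at the burner: press them in from above by about 5 mm, without crushing them, to feel which are soft and which push back about three times as hard. Seat every soft plug upright and fully home in a socket of the wooden block, put every hard one in the steel scrap tin, and leave everything else where it is.

Things in the scene. Friction and masses are not known exactly. Their poses are not given: they have to be found in the camera images.
- plug_a: one of three silicone-sponge tube plugs, alike to the eye (the letter tells nothing; each may be soft or hard): brick-red, round head 40 mm in diameter, 30 mm tall, on a round foot 28 mm in diameter, 16 mm tall; 46 mm tall in all, about 30 g; stands foot down on the board. Origin: centre of the foot's underside, z up to the head. Its sides are firm: grip it round the head. It gives only along z
- plug_b: one of three silicone-sponge tube plugs, alike to the eye (the letter tells nothing; each may be soft or hard): brick-red, round head 40 mm in diameter, 30 mm tall, on a round foot 28 mm in diameter, 16 mm tall; 46 mm tall in all, about 30 g; stands foot down on the board. Origin: centre of the foot's underside, z up to the head. Its sides are firm: grip it round the head. It gives only along z
- plug_c: one of three silicone-sponge tube plugs, alike to the eye (the letter tells nothing; each may be soft or hard): brick-red, round head 40 mm in diameter, 30 mm tall, on a round foot 28 mm in diameter, 16 mm tall; 46 mm tall in all, about 30 g; stands foot down on the board. Origin: centre of the foot's underside, z up to the head. Its sides are firm: grip it round the head. It gives only along z
- plug_a_top (a point): centre of plug_a's top face, 46 mm above its origin; pressed, it sinks and springs back. A soft plug pushes back with 1 N per mm (5 N at 5 mm), a hard one with 3 N per mm (15 N at 5 mm). Spoilt if squashed by over 8 mm, or pressed on the board with over 30 N. A dark 8 mm bore mark lies here
- plug_b_top (a point): centre of plug_b's top face, 46 mm above its origin; pressed, it sinks and springs back. A soft plug pushes back with 1 N per mm (5 N at 5 mm), a hard one with 3 N per mm (15 N at 5 mm). Spoilt if squashed by over 8 mm, or pressed on the board with over 30 N. A dark 8 mm bore mark lies here
- plug_c_top (a point): centre of plug_c's top face, 46 mm above its origin; pressed, it sinks and springs back. A soft plug pushes back with 1 N per mm (5 N at 5 mm), a hard one with 3 N per mm (15 N at 5 mm). Spoilt if squashed by over 8 mm, or pressed on the board with over 30 N. A dark 8 mm bore mark lies here
- board: white ceramic-fibre board, 200 mm (its x) by 360 mm (its y), fixed; origin: centre of its top face, which stands 20 to 32 mm above the bench (it differs from case to case); the plugs and two vials stand on it
- block: wooden socket block, 75 mm (x) by 215 mm (y), 24 mm high, fixed on the bench; three round sockets 33 mm in diameter go right through it in a row along its y, 70 mm apart. Origin: centre of its underside. A plug's foot fits a socket; the plug is home when the shoulder under its head lies on the block's top (its origin is then 8 mm above the bench)
- block_hole0 (a point): centre of the mouth of socket 0, in the block's top face 24 mm above the bench
- block_hole1 (a point): centre of the mouth of socket 1, in the block's top face 24 mm above the bench
- block_hole2 (a point): centre of the mouth of socket 2, in the block's top face 24 mm above the bench
- tin: open steel scrap tin, 150 mm (x) by 190 mm (y) outside, 45 mm high, walls and floor 3 mm, fixed on the bench, a few flat slivers of glass on its floor. Origin: centre of its underside
- vial_1: corked glass vial, 21 mm in diameter, 62 mm tall, standing on the board; origin: centre of its underside; leave alone
- vial_2: as vial_1, also on the board; leave alone
- vial_3: as vial_1, standing on the bench; leave alone
- bauble: amber glass ball 42 mm in diameter on a small foot, 46 mm tall; leave alone
- paddle: graphite paddle with wooden handle lying along its y, 230 mm long, 20 mm high; leave alone
- tweezers: steel tweezers lying along their y, 140 mm long, 10 mm high; leave alone

How it is judged (in metres and radians):
On the way:
1. a plug is pressed in by at least 3.5 mm ((z of plug_a_top in the frame of plug_a below 0.0425 m or z of plug_b_top in the frame of plug_b below 0.0425 m or z of plug_c_top in the frame of plug_c below 0.0425 m)), for 0.1 s.
At the end, for the whole second after the job is handed in: at rest: every soft plug in a socket of the block, within 5 mm of its axis, its shoulder within 2.5 mm of the block's top, under 0.08 rad from upright; every hard plug inside the scrap tin's outline, its foot under 60 mm above the bench (core: hidden mark of hardness) (((y of plug_a_core in the frame of plug_a above -0.0013 m and ((horizontal distance between plug_a and block_hole0 below 0.005 m or horizontal distance between plug_a and block_hole1 below 0.005 m or horizontal distance between plug_a and block_hole2 below 0.005 m) and height (world z) of plug_a below 0.0105 m and angle between plug_a's own z axis and vertical below 0.08 rad)) or (y of plug_a_core in the frame of plug_a below -0.0004 m and (x of plug_a in the frame of tin between -0.075 and 0.075 m and y of plug_a in the frame of tin between -0.095 and 0.095 m and height (world z) of plug_a below 0.06 m))) and ((y of plug_b_core in the frame of plug_b above -0.0013 m and ((horizontal distance between plug_b and block_hole0 below 0.005 m or horizontal distance between plug_b and block_hole1 below 0.005 m or horizontal distance between plug_b and block_hole2 below 0.005 m) and height (world z) of plug_b below 0.0105 m and angle between plug_b's own z axis and vertical below 0.08 rad)) or (y of plug_b_core in the frame of plug_b below -0.0004 m and (x of plug_b in the frame of tin between -0.075 and 0.075 m and y of plug_b in the frame of tin between -0.095 and 0.095 m and height (world z) of plug_b below 0.06 m))) and ((y of plug_c_core in the frame of plug_c above -0.0013 m and ((horizontal distance between plug_c and block_hole0 below 0.005 m or horizontal distance between plug_c and block_hole1 below 0.005 m or horizontal distance between plug_c and block_hole2 below 0.005 m) and height (world z) of plug_c below 0.0105 m and angle between plug_c's own z axis and vertical below 0.08 rad)) or (y of plug_c_core in the frame of plug_c below -0.0004 m and (x of plug_c in the frame of tin between -0.075 and 0.075 m and y of plug_c in the frame of tin between -0.095 and 0.095 m and height (world z) of plug_c below 0.06 m))) and linear speed of each of plug_a, plug_b, plug_c below 0.02 m/s); the robot touches nothing.
It fails at once if a plug is crushed: squashed by more than 8 mm (z of plug_a_top in the frame of plug_a below 0.038 m or z of plug_b_top in the frame of plug_b below 0.038 m or z of plug_c_top in the frame of plug_c below 0.038 m).
It fails at once if a plug is pressed on the board with more than 30 N (contact force between any of plug_a, plug_b, plug_c and board above 30 N).
It fails at once if a vial, the bauble, the paddle or the tweezers is moved by more than 20 mm (distance of any of vial_1, vial_2, vial_3, bauble, paddle, tweezers from where it was at the start of the episode above 0.02 m).
It also fails if it takes over 72 s, if anything falls off the work surface, if the arm or the gripper's body presses on something with over 40 N, if the wrist force passes 120 N, or if a joint passes its speed limit or range.

## Working session

There is one attempt and no reset: what is moved stays moved. The work goes in short steps, Python scripts to look and compute and a tool call to move; the robot and the scene stay as the last step left them, time stands still between calls to the robot, and variables do not carry over. Pictures are saved under pics/ and viewed, and the job is handed in when it is done.

Besides the shell and the picture viewer there is one more tool, called after "Emit:" as name(argument=value, ...), one argument or row to a line, values as JSON. servo_tool: Moves the arm, as the interface text tells. Its arguments: {"type":"object","properties":{"increments":{"type":"array","items":{"type":"object","properties":{"dx":{"type":"number"},"dy":{"type":"number"},"dz":{"type":"number"},"ax":{"type":"number"},"ay":{"type":"number"},"az":{"type":"number"},"claw":{"type":"number"}}}}},"required":["increments"]}

```bash
mkdir -p pics; python3 - <<'E'
from cell import *
import cv2
s=read_state();print({k:(v if not hasattr(v,'round') else v) for k,v in s.items()})
for n in("scene","side","wrist"):
    g=get_image(n);cv2.imwrite(f"pics/{n}0.png",cv2.cvtColor(g["color"],cv2.COLOR_RGB2BGR));print(n,g["fov_y"],g["cx"],g["cy"],g["R"],g["t"])
E
```

```text
{'clock': 0.0, 'qpos': array([-1.26881643,  0.62933857,  0.03841692,  1.51839282, -0.02698406,
        0.99629034, -0.0200087 ]), 'qd': array([ 0.00021963,  0.00119321, -0.00097768,  0.00155411, -0.00164357,
        0.00172844, -0.00259336]), 'tau': array([-6.79161917e-05, -5.63402832e+01,  1.22607294e+00, -1.93452930e+01,
        1.08661762e-02,  1.02984751e-02,  9.53359738e-07]), 'eef_pos': array([233.42153357, 605.90481726, 203.18564302]), 'tool_rot': array([-1.57270793e+00, -2.40260918e-05, -3.67760205e-01]), 'force': array([-0.01805137,  0.62487015, -0.3540372 ]), 'torque': array([ 0.05211526, -0.02591426,  0.00393782]), 'width': 85.68741492644006}
scene 48.043799428206775 277.87786268916113 206.35072333968404 [[ 0.29568502  0.95518913 -0.01356851]
 [ 0.78720053 -0.25168054 -0.56300286]
 [-0.54118914  0.15579037 -0.82634355]] [-181.20415335 -414.80740508 1486.77397831]
side 56.68167761543404 277.634811494855 206.16912180091154 [[ 0.77154048 -0.63583567 -0.02093525]
 [-0.46235834 -0.53782715 -0.70495867]
 [ 0.43697832  0.55358374 -0.70893934]] [-466.97159831  334.90213843  752.63974345]
wrist 63.64170953054432 278.456855482805 207.71488016609868 [[ 0.35936918  0.93319045 -0.00306258]
 [ 0.89694291 -0.34450078  0.27715092]
 [ 0.25757953 -0.10234646 -0.96082152]] [-647.74857225  -35.71988556  380.39598707]
```

View pics/scene0.png

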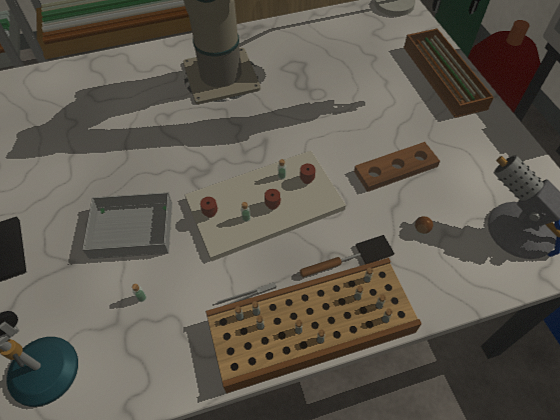

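View pics/side0.png

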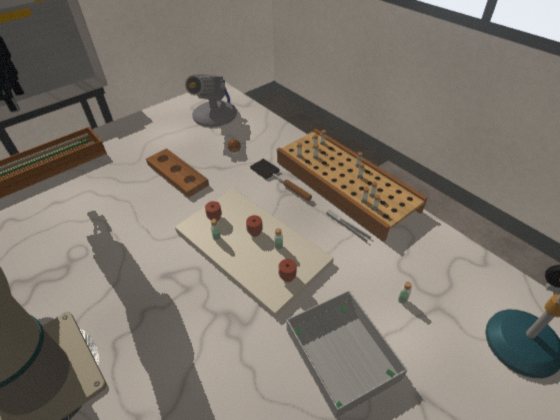

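View pics/wrist0.png

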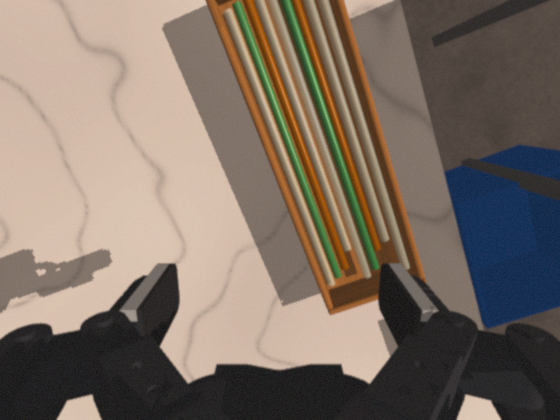

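The pictures show three red plugs, at scene pixels (208,205), (272,197) and (308,172), with the block at about (397,165) and the tin at about (128,225). The next step is precise measurement.

```bash
cat > h.py <<'E'
import numpy as np,cv2
from cell import *
def cam(g):
    f=g["color"].shape[0]/2/np.tan(np.radians(g["fov_y"]/2));return f,g["cx"],g["cy"],np.array(g["R"]),np.array(g["t"])
def ray(g,p):
    f,cx,cy,R,t=cam(g);d=R.T@np.array([(p[0]-cx)/f,(p[1]-cy)/f,1.]);return -R.T@t,d/np.linalg.norm(d)
def onz(g,p,z):
    c,d=ray(g,p);return c+d*(z-c[2])/d[2]
def tri(g1,p1,g2,p2):
    A=np.zeros((3,3));b=np.zeros(3);rs=[ray(g1,p1),ray(g2,p2)]
    for c,d in rs:
        M=np.eye(3)-np.outer(d,d);A+=M;b+=M@c
    X=np.linalg.solve(A,b);return X,[np.linalg.norm(np.cross(X-c,d)) for c,d in rs]
def proj(g,X):
    f,cx,cy,R,t=cam(g);q=R@np.array(X,float)+t;return np.array([cx+f*q[0]/q[2],cy+f*q[1]/q[2]])
def red(g):
    h=cv2.cvtColor(g["color"],cv2.COLOR_RGB2HSV);m=(((h[...,0]<7)|(h[...,0]>172))&(h[...,1]>130)&(h[...,2]>40)).astype(np.uint8)
    n,l,s,c=cv2.connectedComponentsWithStats(m);return [(c[i].round(1),s[i]) for i in range(1,n) if 60<s[i][4]],m
E
python3 - <<'E'
from h import *
for n,b in(("scene",(180,130,460,270)),("side",(140,140,340,300)),("scene",(70,180,190,270)),("side",(270,280,420,420))):
    g=get_image(n);print(n,[(r[0].tolist(),r[1].tolist()) for r in red(g)[0]])
    c=g["color"][b[1]:b[3],b[0]:b[2]];k=min(800/c.shape[1],600/c.shape[0]);k=int(k*2)/2
    c=cv2.resize(c,None,fx=k,fy=k,interpolation=cv2.INTER_CUBIC);print(k,c.shape)
    cv2.imwrite(f"pics/{n}c{b[0]}.png",cv2.cvtColor(c,cv2.COLOR_RGB2BGR))
E
```

```text
scene [([506.0, 65.2], [469, 31, 71, 81, 3239]), ([307.8, 169.2], [301, 164, 14, 13, 92]), ([272.4, 194.9], [265, 189, 15, 15, 101]), ([208.4, 203.1], [201, 197, 16, 15, 119])]
2.5 (350, 700, 3)
side [([212.5, 206.7], [206, 202, 14, 10, 83]), ([253.8, 221.0], [247, 216, 14, 11, 85]), ([287.6, 265.9], [280, 259, 16, 14, 145])]
3.5 (560, 700, 3)
scene [([506.0, 65.2], [469, 31, 71, 81, 3235]), ([307.6, 169.3], [301, 164, 14, 13, 98]), ([272.3, 194.9], [265, 189, 15, 16, 98]), ([208.4, 203.5], [201, 197, 16, 16, 122])]
6.5 (585, 780, 3)
side [([212.2, 206.6], [206, 202, 13, 10, 81]), ([253.7, 221.1], [247, 216, 14, 11, 90]), ([287.4, 266.1], [280, 259, 16, 14, 142])]
4.0 (560, 600, 3)
```

View pics/scenec180.png

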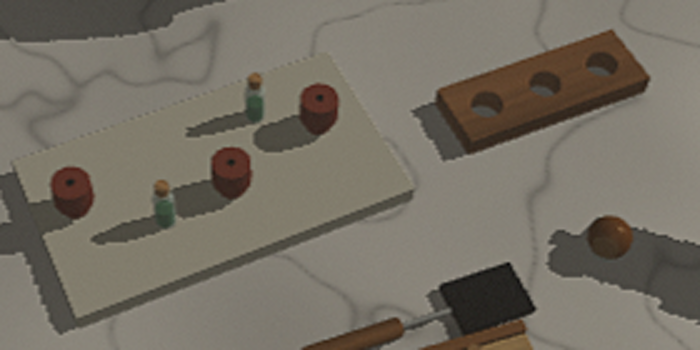

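View pics/sidec140.png

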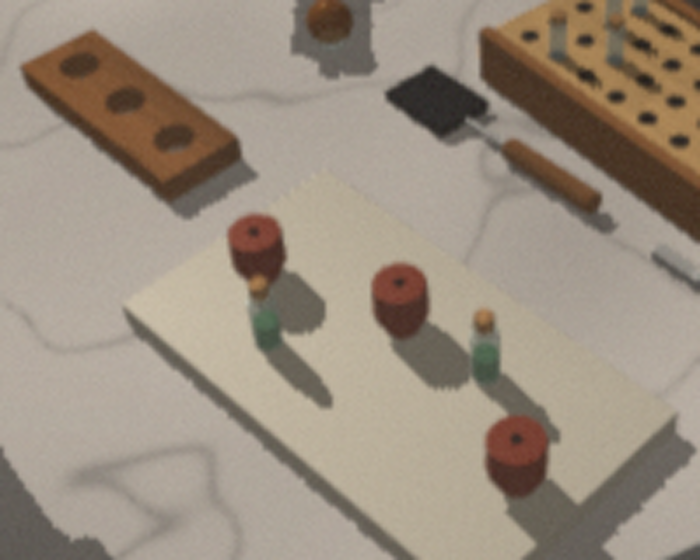

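View pics/scenec70.png

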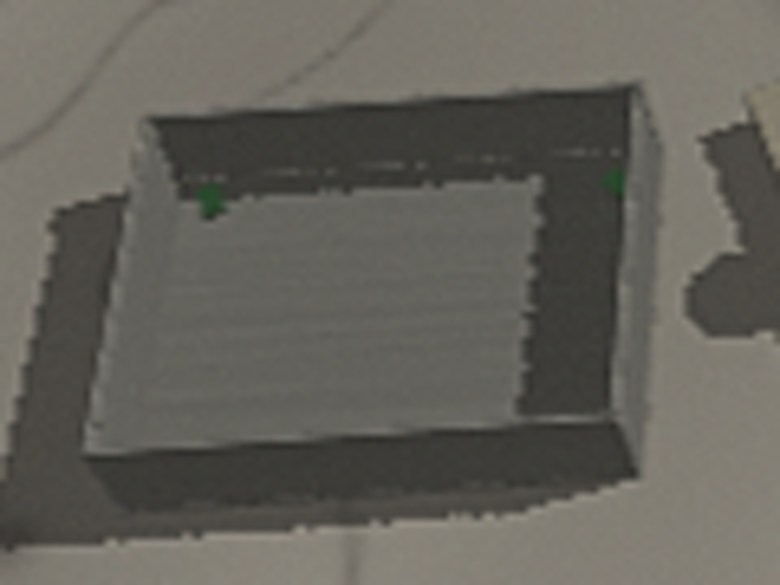

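View pics/sidec270.png

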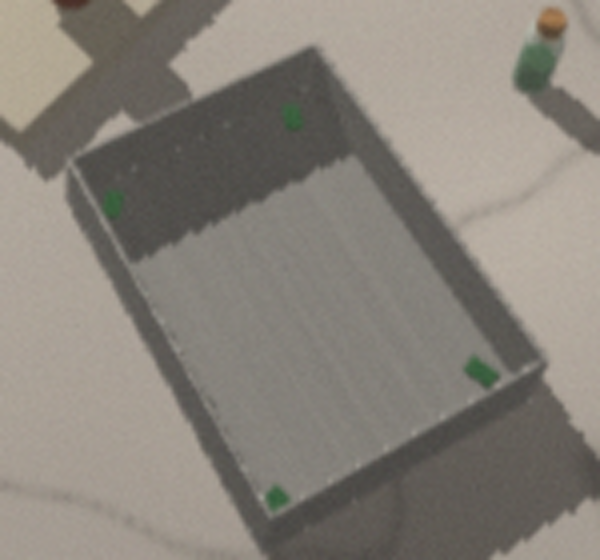

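```bash
cat > meas.py <<'E'
from h import *
S=get_image("scene");D=get_image("side")
def ref(g,p,r=2):
    v=g["color"].astype(float).sum(2);x0,y0=[int(round(a)) for a in p]
    w=v[y0-r:y0+r+1,x0-r:x0+r+1];w=np.clip(np.median(w)-w,0,None);yy,xx=np.mgrid[-r:r+1,-r:r+1]
    return np.array([x0+(w*xx).sum()/w.sum(),y0+(w*yy).sum()/w.sum()])
def sc(k,o,L): return [np.array([(x+.5)/k-.5+o[0],(y+.5)/k-.5+o[1]]) for x,y in L]
a=sc(2.5,(180,130),[(70,183),(231,162),(319,99)]);b=sc(3.5,(140,140),[(516,439),(399,283),(254,232)])
for i in range(3):
    pa,pb=ref(S,a[i]),ref(D,b[i]);X,e=tri(S,pa,D,pb);print("plug",i+1,pa.round(1),pb.round(1),X.round(1),np.round(e,1), onz(S,pa,72).round(1),onz(D,pb,72).round(1))
a=sc(2.5,(180,130),[(487,104),(545,83),(602,63)]);b=sc(3.5,(140,140),[(174,138),(125,100),(79,66)])
for i in range(3):
    X,e=tri(S,a[i],D,b[i]);print("hole",i,X.round(1),np.round(e,1),onz(S,a[i],24).round(1),onz(D,b[i],24).round(1))
a=sc(6.5,(70,180),[(150,122),(637,88),(637,470),(92,453)]);b=sc(4,(270,280),[(272,513),(75,163),(316,50),(543,365)])
T=[]
for i in range(4):
    T.append((onz(S,a[i],45)+onz(D,b[i],45))/2);print("tin",onz(S,a[i],45).round(1),onz(D,b[i],45).round(1))
print(np.mean(T,0))
# board top corners, vials
a=sc(2.5,(180,130),[(328,53),(413,188),(12,160)]);b=sc(3.5,(140,140),[(125,303),(323,175)])
X,e=tri(S,a[0],D,b[0]);print("board cor",X,e);X,e=tri(S,a[1],D,b[1]);print(X,e)
a=sc(2.5,(180,130),[(255,76),(162,186)]);b=sc(3.5,(140,140),[(258,281),(485,315)])
for i in range(2):print("vial top",*tri(S,a[i],D,b[i]))
E
python3 meas.py
```

```text
plug 1 [207.6 202.5] [287.1 265. ] [ 514.8 -145.1   65.1] [0.6 0.6] [ 520.2 -145.8   72. ] [ 511.4 -148.3   72. ]
plug 2 [271.9 194.4] [253.6 220.2] [539.5   9.   65.6] [0.6 0.6] [544.4   7.3  72. ] [536.1   4.7  72. ]
plug 3 [307.5 168.7] [212.1 205.8] [489.7 117.5  64.8] [0.8 0.8] [495.8 114.6  72. ] [486.4 111.8  72. ]
hole 0 [518.4 295.2  20.5] [0.8 0.8] [521.4 292.8  24. ] [516.7 292.4  24. ]
hole 1 [511.5 364.8  21.3] [0.9 0.9] [514.1 362.4  24. ] [510.2 362.8  24. ]
hole 2 [504.2 435.2  20.1] [0.7 0.7] [507.5 432.1  24. ] [502.4 431.1  24. ]
tin [ 401.4 -414.5   45. ] [ 396.1 -416.    45. ]
tin [ 442.4 -234.2   45. ] [ 438.  -238.3   45. ]
tin [ 607.8 -262.4   45. ] [ 577.8 -270.9   45. ]
tin [ 542.2 -446.2   45. ] [ 534.9 -450.6   45. ]
[ 492.55884782 -341.65862416   45.        ]
board cor [397.90000558 161.42708481  16.86209388] [np.float64(0.9083167339048295), np.float64(0.9083167339048942)]
[590.15394118 184.06372873  13.46428796] [np.float64(0.6219534340543869), np.float64(0.6219534340544722)]
vial top [458.04685907  59.16121204  82.99019507] [np.float64(0.08197029063378984), np.float64(0.08197029063387076)]
vial top [557.17318604 -63.59078841  80.58203003] [np.float64(0.36620229516265634), np.float64(0.3662022951627119)]
```

Bore marks triangulate consistently, with about 3 mm of calibration bias in z (the holes read about 20.5 where 24 is true). I'll go above plug 3 with the jaws along x and refine the position with the wrist camera.

Emit:
servo_tool(
  increments=[
    {"dx":25.6,"dy":-48.9,"dz":-3,"az":-1.2,"claw":1},
    {"dx":25.6,"dy":-48.9,"dz":-3,"az":-1.2,"claw":1},
    {"dx":25.6,"dy":-48.9,"dz":-3,"az":-1.2,"claw":1},
    {"dx":25.6,"dy":-48.9,"dz":-3,"az":-1.2,"claw":1},
    {"dx":25.6,"dy":-48.9,"dz":-3,"az":-1.2,"claw":1},
    {"dx":25.6,"dy":-48.9,"dz":-3,"az":-1.2,"claw":1},
    {"dx":25.6,"dy":-48.9,"dz":-3,"az":-1.2,"claw":1},
    {"dx":25.6,"dy":-48.9,"dz":-3,"az":-1.2,"claw":1},
  ],
)

```text
invalid input at $.increments[0]: expected keys dx, dy, dz, ax, ay, az, claw
```

Emit:
servo_tool(
  increments=[
    {"dx":25.6,"dy":-48.9,"dz":-3,"ax":0,"ay":0,"az":-1.2,"claw":1},
    {"dx":25.6,"dy":-48.9,"dz":-3,"ax":0,"ay":0,"az":-1.2,"claw":1},
    {"dx":25.6,"dy":-48.9,"dz":-3,"ax":0,"ay":0,"az":-1.2,"claw":1},
    {"dx":25.6,"dy":-48.9,"dz":-3,"ax":0,"ay":0,"az":-1.2,"claw":1},
    {"dx":25.6,"dy":-48.9,"dz":-3,"ax":0,"ay":0,"az":-1.2,"claw":1},
    {"dx":25.6,"dy":-48.9,"dz":-3,"ax":0,"ay":0,"az":-1.2,"claw":1},
    {"dx":25.6,"dy":-48.9,"dz":-3,"ax":0,"ay":0,"az":-1.2,"claw":1},
    {"dx":25.6,"dy":-48.9,"dz":-3,"ax":0,"ay":0,"az":-1.2,"claw":1},
  ],
)

```text
clock: 1.12
eef_pos: [388.7, 310.0, 186.3]
tool_rot: [-1.57, 0.001, -1.374]
force: [0.3, -0.6, 0.6]
width: -0.2
```

```bash
python3 -c "
from cell import *
s=read_state();print(s['eef_pos'],s['tool_rot'],s['qpos'],s['force'])"
```

```text
[388.71747814 310.04077459 186.31494807] [-1.57004423e+00  6.64474878e-04 -1.37365068e+00] [-0.95559112  0.45235962  0.3207103   1.9631602  -0.20267891  0.75564705
 -0.31978739] [ 0.30086786 -0.645362    0.59142967]
```

Emit:
servo_tool(
  increments=[
    {"dx":10,"dy":-19.2,"dz":-1.8,"ax":0,"ay":0,"az":-0.2,"claw":1},
    {"dx":10,"dy":-19.2,"dz":-1.8,"ax":0,"ay":0,"az":-0.2,"claw":1},
    {"dx":10,"dy":-19.2,"dz":-1.8,"ax":0,"ay":0,"az":-0.2,"claw":1},
    {"dx":10,"dy":-19.2,"dz":-1.8,"ax":0,"ay":0,"az":-0.2,"claw":1},
    {"dx":10,"dy":-19.2,"dz":-1.8,"ax":0,"ay":0,"az":-0.2,"claw":1},
    {"dx":10,"dy":-19.2,"dz":-1.8,"ax":0,"ay":0,"az":-0.2,"claw":1},
    {"dx":10,"dy":-19.2,"dz":-1.8,"ax":0,"ay":0,"az":-0.2,"claw":1},
    {"dx":10,"dy":-19.2,"dz":-1.8,"ax":0,"ay":0,"az":-0.2,"claw":1},
  ],
)

```text
clock: 1.78
eef_pos: [488.0, 119.6, 168.0]
tool_rot: [-1.571, 0.001, -1.569]
force: [-0.3, -0.6, -0.1]
width: 0.0
```

```bash
cat > w.py <<'E'
import sys
from h import *
g=get_image("wrist");cv2.imwrite("pics/"+sys.argv[1]+".png",cv2.cvtColor(g["color"],cv2.COLOR_RGB2BGR))
s=read_state();print(s['clock'],s['eef_pos'].round(2),s['tool_rot'].round(4),s['qpos'].round(2),s['force'].round(2),s["width"])
print("cam",(-np.array(g["R"]).T@g["t"]).round(1))
np.savez("pics/"+sys.argv[1]+".npz",**{k:v for k,v in g.items()})
E
python3 w.py w1
```

```text
1.8333 [487.58 120.88 168.01] [-1.5714e+00  1.0000e-03 -1.5668e+00] [-0.54  0.49  0.36  1.97 -0.25  0.72 -0.03] [0.26 1.62 0.02] -0.16488093878280505
cam [487.  189.5 338.2]
```

View pics/w1.png

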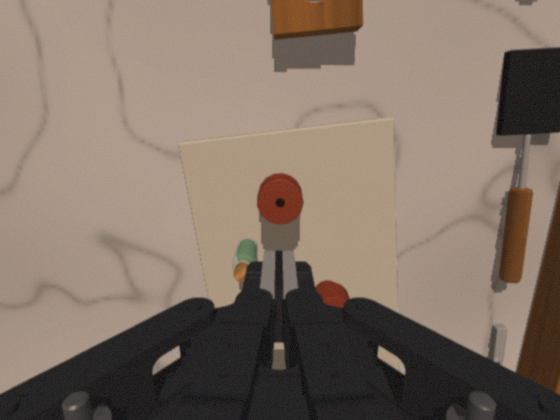

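```bash
python3 - <<'E'
from h import *
g=dict(np.load("pics/w1.npz"))
print(proj(g,[487.6,120.9,168]))
for z in(66,69,72):print(z,onz(g,(280.5,203),z).round(1))
for p in((181,143),(393,119)):print(onz(g,p,23).round(1))
E
```

```text
[279.72191312 242.13265276]
66 [488.5 114.8  66. ]
69 [488.5 115.6  69. ]
72 [488.5 116.4  72. ]
[397.1 160.   23. ]
[589.8 181.7  23. ]
```

Emit:
servo_tool(
  increments=[
    {"dx":0.1,"dy":-0.5,"dz":-3,"ax":0,"ay":0,"az":0,"claw":1},
    {"dx":0.1,"dy":-0.5,"dz":-6,"ax":0,"ay":0,"az":0,"claw":1},
    {"dx":0.1,"dy":-0.5,"dz":-8,"ax":0,"ay":0,"az":0,"claw":1},
    {"dx":0.1,"dy":-0.5,"dz":-8.4,"ax":0,"ay":0,"az":0,"claw":1},
    {"dx":0.1,"dy":-0.5,"dz":-8.4,"ax":0,"ay":0,"az":0,"claw":1},
    {"dx":0.1,"dy":-0.5,"dz":-8.4,"ax":0,"ay":0,"az":0,"claw":1},
  ],
)

```text
clock: 2.33
eef_pos: [489.3, 116.0, 84.7]
tool_rot: [-1.57, 0.001, -1.566]
force: [0.2, -0.9, 0.2]
width: -0.2
```

```bash
python3 w.py w2
```

```text
2.3833 [489.84 115.79  85.19] [-1.5688e+00  8.0000e-04 -1.5663e+00] [-0.48  0.62  0.28  2.04 -0.33  0.52  0.05] [ 0.48 -0.49  0.58] 0.3084304602572951
cam [487.8 185.8 254.9]
```

View pics/w2.png

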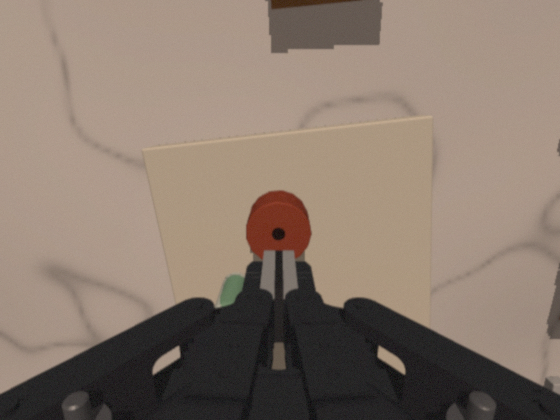

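```bash
python3 - <<'E'
from h import *
g=dict(np.load("pics/w2.npz"))
print(proj(g,[489.8,115.8,85]))
for z in(66,69,72):print(z,onz(g,(278.7,234),z).round(1))
c=onz(g,(145,150),23);d=onz(g,(432,118),23);print(c,d,np.linalg.norm(c-d),np.degrees(np.arctan2(d[1]-c[1],d[0]-c[0])))
E
```

```text
[281.47493255 244.88450797]
66 [488.3 114.9  66. ]
69 [488.3 116.   69. ]
72 [488.3 117.2  72. ]
[397.21662453 159.10574353  23.        ] [589.53867012 181.12764524  23.        ] 193.57875238307784 6.532222974692616
```

Emit:
servo_tool(
  increments=[
    {"dx":-0.1,"dy":0,"dz":-0.3,"ax":0,"ay":0,"az":0,"claw":1},
    {"dx":-0.1,"dy":0,"dz":-0.6,"ax":0,"ay":0,"az":0,"claw":1},
    {"dx":-0.1,"dy":0,"dz":-0.9,"ax":0,"ay":0,"az":0,"claw":1},
    {"dx":-0.1,"dy":0,"dz":-1.1,"ax":0,"ay":0,"az":0,"claw":1},
    {"dx":-0.1,"dy":0,"dz":-1.2,"ax":0,"ay":0,"az":0,"claw":1},
    {"dx":-0.1,"dy":0,"dz":-1.2,"ax":0,"ay":0,"az":0,"claw":1},
  ],
)

```text
clock: 2.88
eef_pos: [487.9, 114.6, 71.8]
tool_rot: [-1.571, -0.0, -1.568]
force: [-0.6, -0.3, -0.8]
width: -0.0
```

Emit:
servo_tool(
  increments=[
    {"dx":0,"dy":0.05,"dz":-0.1,"ax":0,"ay":0,"az":0,"claw":1},
    {"dx":0,"dy":0.05,"dz":-0.2,"ax":0,"ay":0,"az":0,"claw":1},
    {"dx":0,"dy":0.05,"dz":-0.3,"ax":0,"ay":0,"az":0,"claw":1},
    {"dx":0,"dy":0.05,"dz":-0.3,"ax":0,"ay":0,"az":0,"claw":1},
  ],
)

```text
clock: 3.22
eef_pos: [487.9, 115.2, 68.8]
tool_rot: [-1.571, -0.0, -1.568]
force: [0.3, 0.0, -0.5]
width: 0.0
```

Emit:
servo_tool(
  increments=[
    {"dx":0,"dy":0,"dz":-0.1,"ax":0,"ay":0,"az":0,"claw":1},
    {"dx":0,"dy":0,"dz":-0.2,"ax":0,"ay":0,"az":0,"claw":1},
    {"dx":0,"dy":0,"dz":-0.2,"ax":0,"ay":0,"az":0,"claw":1},
  ],
)

```text
clock: 3.47
eef_pos: [488.0, 115.2, 66.9]
tool_rot: [-1.571, -0.0, -1.568]
force: [-0.1, 0.2, 0.3]
width: 0.1
```

Emit:
servo_tool(
  increments=[
    {"dx":0,"dy":0,"dz":-0.1,"ax":0,"ay":0,"az":0,"claw":1},
    {"dx":0,"dy":0,"dz":-0.15,"ax":0,"ay":0,"az":0,"claw":1},
    {"dx":0,"dy":0,"dz":-0.15,"ax":0,"ay":0,"az":0,"claw":1},
  ],
)

```text
clock: 3.72
eef_pos: [488.0, 115.2, 65.4]
tool_rot: [-1.571, 0.0, -1.568]
force: [-1.0, -0.5, -0.6]
width: 0.3
```

Emit:
servo_tool(
  increments=[
    {"dx":0,"dy":0,"dz":-0.1,"ax":0,"ay":0,"az":0,"claw":1},
    {"dx":0,"dy":0,"dz":-0.1,"ax":0,"ay":0,"az":0,"claw":1},
    {"dx":0,"dy":0,"dz":-0.1,"ax":0,"ay":0,"az":0,"claw":1},
  ],
)

```text
clock: 3.97
eef_pos: [488.0, 115.1, 64.5]
tool_rot: [-1.571, -0.0, -1.568]
force: [-0.8, 0.3, -0.7]
width: 0.0
```

```bash
python3 w.py w3; python3 - <<'E'
from h import *
g=get_image("side");c=g["color"][150:290,150:340];cv2.imwrite("pics/s3.png",cv2.cvtColor(cv2.resize(c,None,fx=4,fy=4,interpolation=2),4))
E
```

```text
4.0167 [488.02 115.15  64.49] [-1.5709 -0.     -1.5678] [-0.46  0.66  0.26  2.05 -0.35  0.47  0.06] [ 0.67 -0.7   0.15] -0.14561656363018052
cam [486.8 185.1 234.6]
```

View pics/w3.png

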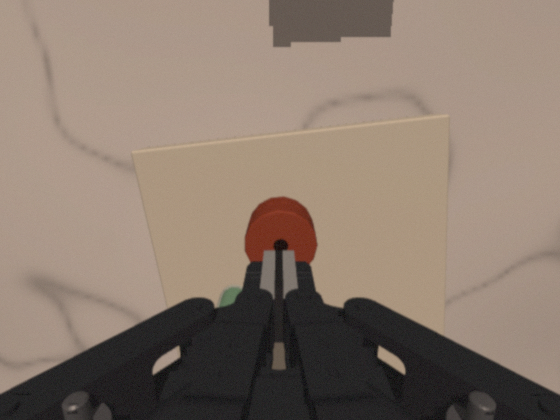

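View pics/s3.png

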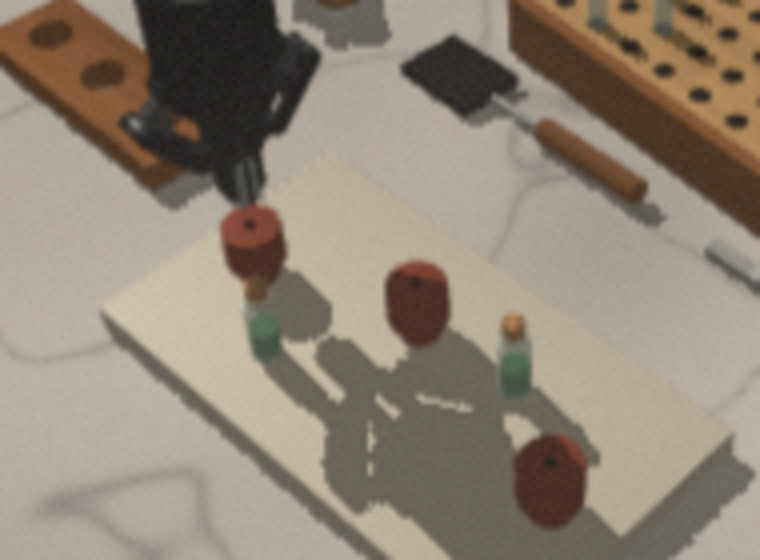

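```bash
python3 - <<'E'
from h import *
g=dict(np.load("pics/w3.npz"))
print(proj(g,[488,115.2,64.5]),proj(g,[488,126,64.5]))
c,d=ray(g,(279.5,250))
for y in(115,120,126):print(c+d*(y-c[1])/d[1])
for z in(64,67,70,75):print(onz(g,(281,245.5),z))
D=get_image("side");print("side tcp",proj(D,[488,115.2,64.5]),"seen tip ~",(245/4+150,203/4+150))
E
```

```text
[280.47996951 244.32926727] [280.57822016 225.4237118 ]
[487.45679787 115.          71.72721392]
[487.41334193 120.          83.33861496]
[487.36119479 126.          97.27229622]
[488.28878331 114.3127591   64.        ]
[488.26343418 115.55816641  67.        ]
[488.23808505 116.80357373  70.        ]
[488.19583651 118.87925259  75.        ]
side tcp [212.320253   206.89870306] seen tip ~ (211.25, 200.75)
```

Emit:
servo_tool(
  increments=[
    {"dx":0,"dy":0,"dz":-0.05,"ax":0,"ay":0,"az":0,"claw":1},
    {"dx":0,"dy":0,"dz":-0.1,"ax":0,"ay":0,"az":0,"claw":1},
    {"dx":0,"dy":0,"dz":-0.15,"ax":0,"ay":0,"az":0,"claw":1},
    {"dx":0,"dy":0,"dz":-0.15,"ax":0,"ay":0,"az":0,"claw":1},
  ],
)

```text
clock: 4.45
eef_pos: [488.0, 115.2, 62.9]
tool_rot: [-1.571, 0.0, -1.568]
force: [-0.0, -0.5, 0.1]
width: -0.1
```

Emit:
servo_tool(
  increments=[
    {"dx":0,"dy":0,"dz":-0.05,"ax":0,"ay":0,"az":0,"claw":1},
    {"dx":0,"dy":0,"dz":-0.1,"ax":0,"ay":0,"az":0,"claw":1},
    {"dx":0,"dy":0,"dz":-0.1,"ax":0,"ay":0,"az":0,"claw":1},
  ],
)

```text
clock: 4.7
eef_pos: [488.0, 115.2, 61.9]
tool_rot: [-1.571, 0.0, -1.568]
force: [0.3, 0.5, 0.1]
width: 0.0
```

```bash
python3 w.py w4; python3 - <<'E'
from h import *
g=get_image("side");c=g["color"][180:230,190:240];cv2.imwrite("pics/s4.png",cv2.cvtColor(cv2.resize(c,None,fx=10,fy=10,interpolation=2),4))
g=get_image("scene");c=g["color"][145:195,280:340];cv2.imwrite("pics/c4.png",cv2.cvtColor(cv2.resize(c,None,fx=10,fy=10,interpolation=2),4))
E
```

```text
4.75 [488.02 115.15  61.96] [-1.5709 -0.     -1.5678] [-0.46  0.66  0.25  2.06 -0.35  0.47  0.06] [ 0.49 -0.21 -0.27] 0.20347793798626707
cam [486.8 185.1 232.1]
```

View pics/s4.png

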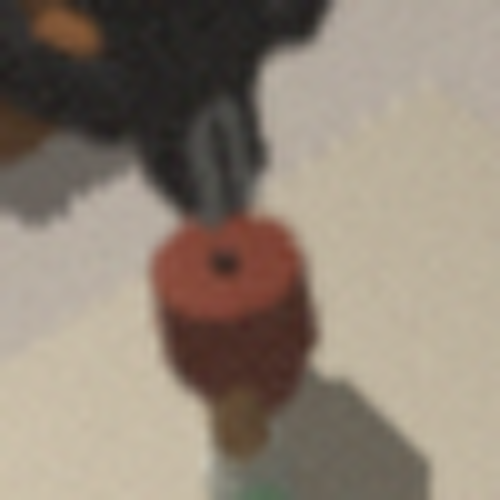

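View pics/c4.png

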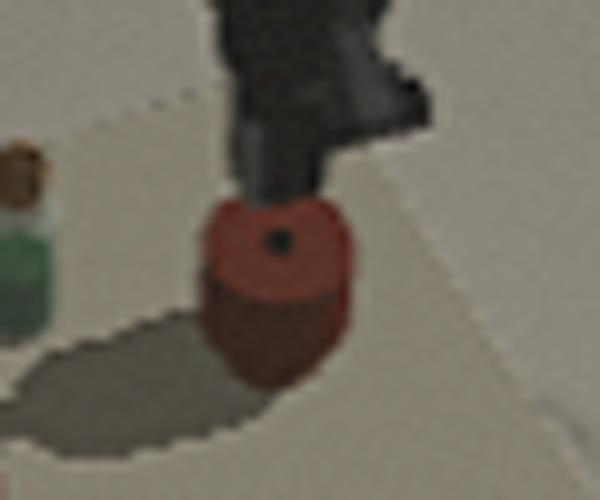

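View pics/w4.png

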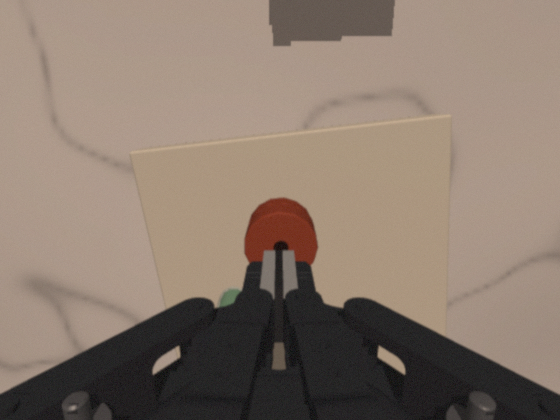

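```bash
python3 - <<'E'
from h import *
S=get_image("scene");D=get_image("side")
print(tri(S,(308,165),D,(211.3,202.5)));print(tri(S,(307.8,168.9),D,(212,206)))
print(proj(S,[488,115.2,62]),proj(D,[488,115.2,62]))
E
```

```text
(array([488.93623036, 118.15972428,  77.35805891]), [np.float64(0.06680595759922041), np.float64(0.06680595759920971)])
(array([489.64672003, 118.43327315,  63.59215274]), [np.float64(0.7006018384178267), np.float64(0.7006018384179026)])
[306.5146619  168.89285943] [212.45836534 207.59352763]
```

The fingertips sit about 13 mm above the nominal TCP when shut, seen in both views and centred over the bore. I'll continue the descent under force watch.

Emit:
servo_tool(
  increments=[
    {"dx":0,"dy":0,"dz":-0.1,"ax":0,"ay":0,"az":0,"claw":1},
    {"dx":0,"dy":0,"dz":-0.2,"ax":0,"ay":0,"az":0,"claw":1},
    {"dx":0,"dy":0,"dz":-0.3,"ax":0,"ay":0,"az":0,"claw":1},
    {"dx":0,"dy":0,"dz":-0.3,"ax":0,"ay":0,"az":0,"claw":1},
  ],
)

```text
clock: 5.28
eef_pos: [487.9, 115.1, 58.8]
tool_rot: [-1.571, -0.0, -1.568]
force: [0.3, 0.3, 0.4]
width: 0.0
```

Emit:
servo_tool(
  increments=[
    {"dx":0,"dy":0,"dz":-0.1,"ax":0,"ay":0,"az":0,"claw":1},
    {"dx":0,"dy":0,"dz":-0.15,"ax":0,"ay":0,"az":0,"claw":1},
    {"dx":0,"dy":0,"dz":-0.15,"ax":0,"ay":0,"az":0,"claw":1},
  ],
)

```text
clock: 5.53
eef_pos: [488.0, 115.2, 57.4]
tool_rot: [-1.571, -0.0, -1.568]
force: [-0.1, -0.5, -0.3]
width: -0.2
```

Emit:
servo_tool(
  increments=[
    {"dx":0,"dy":0,"dz":-0.1,"ax":0,"ay":0,"az":0,"claw":1},
    {"dx":0,"dy":0,"dz":-0.15,"ax":0,"ay":0,"az":0,"claw":1},
    {"dx":0,"dy":0,"dz":-0.15,"ax":0,"ay":0,"az":0,"claw":1},
  ],
)

```text
clock: 5.78
eef_pos: [488.0, 115.2, 55.9]
tool_rot: [-1.571, -0.0, -1.568]
force: [0.2, -0.3, 1.1]
width: -0.2
```

Emit:
servo_tool(
  increments=[
    {"dx":0,"dy":0,"dz":-0.1,"ax":0,"ay":0,"az":0,"claw":1},
    {"dx":0,"dy":0,"dz":-0.1,"ax":0,"ay":0,"az":0,"claw":1},
    {"dx":0,"dy":0,"dz":-0.1,"ax":0,"ay":0,"az":0,"claw":1},
  ],
)

```text
clock: 6.03
eef_pos: [488.0, 115.2, 55.0]
tool_rot: [-1.571, 0.0, -1.568]
force: [-0.3, -0.7, 0.4]
width: 0.1
```

Emit:
servo_tool(
  increments=[
    {"dx":0,"dy":0,"dz":-0.1,"ax":0,"ay":0,"az":0,"claw":1},
    {"dx":0,"dy":0,"dz":-0.1,"ax":0,"ay":0,"az":0,"claw":1},
    {"dx":0,"dy":0,"dz":-0.1,"ax":0,"ay":0,"az":0,"claw":1},
  ],
)

```text
clock: 6.28
eef_pos: [488.0, 115.2, 54.0]
tool_rot: [-1.571, 0.0, -1.568]
force: [-0.2, 0.1, -0.0]
width: -0.1
```

Emit:
servo_tool(
  increments=[
    {"dx":0,"dy":0,"dz":-0.1,"ax":0,"ay":0,"az":0,"claw":1},
    {"dx":0,"dy":0,"dz":-0.1,"ax":0,"ay":0,"az":0,"claw":1},
    {"dx":0,"dy":0,"dz":-0.1,"ax":0,"ay":0,"az":0,"claw":1},
  ],
)

```text
clock: 6.53
eef_pos: [488.0, 115.2, 53.0]
tool_rot: [-1.571, -0.0, -1.568]
force: [0.0, 0.8, -0.4]
width: 0.3
```

Emit:
servo_tool(
  increments=[
    {"dx":0,"dy":0,"dz":-0.1,"ax":0,"ay":0,"az":0,"claw":1},
    {"dx":0,"dy":0,"dz":-0.1,"ax":0,"ay":0,"az":0,"claw":1},
    {"dx":0,"dy":0,"dz":-0.1,"ax":0,"ay":0,"az":0,"claw":1},
  ],
)

```text
clock: 6.78
eef_pos: [488.0, 115.2, 52.0]
tool_rot: [-1.571, 0.0, -1.568]
force: [0.8, 0.2, -0.1]
width: -0.0
```

```bash
python3 w.py w5; python3 - <<'E'
from h import *
g=get_image("side");c=g["color"][180:230,190:240];cv2.imwrite("pics/s5.png",cv2.cvtColor(cv2.resize(c,None,fx=10,fy=10,interpolation=2),4))
E
```

```text
6.8333 [488.02 115.16  51.98] [-1.5709  0.     -1.5678] [-0.45  0.68  0.24  2.06 -0.36  0.44  0.07] [ 0.23 -0.29 -0.33] -0.17067787970111356
cam [486.8 185.1 222.1]
```

View pics/s5.png

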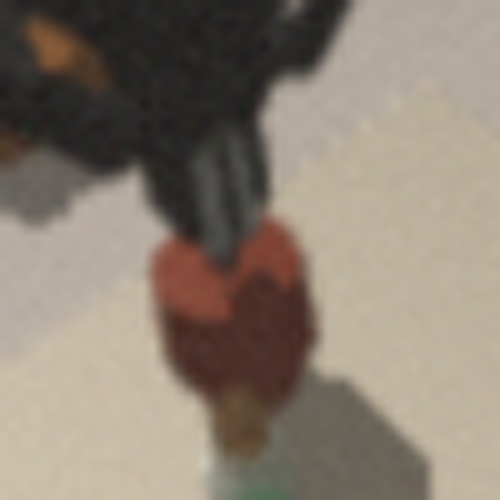

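Emit:
servo_tool(
  increments=[
    {"dx":0,"dy":0,"dz":-0.1,"ax":0,"ay":0,"az":0,"claw":1},
    {"dx":0,"dy":0,"dz":-0.1,"ax":0,"ay":0,"az":0,"claw":1},
    {"dx":0,"dy":0,"dz":-0.1,"ax":0,"ay":0,"az":0,"claw":1},
  ],
)

```text
clock: 7.13
eef_pos: [488.0, 115.2, 51.0]
tool_rot: [-1.571, 0.0, -1.568]
force: [-0.1, -0.9, 0.9]
width: -0.0
```

Emit:
servo_tool(
  increments=[
    {"dx":0,"dy":0,"dz":-0.1,"ax":0,"ay":0,"az":0,"claw":1},
    {"dx":0,"dy":0,"dz":-0.1,"ax":0,"ay":0,"az":0,"claw":1},
    {"dx":0,"dy":0,"dz":-0.1,"ax":0,"ay":0,"az":0,"claw":1},
  ],
)

```text
clock: 7.38
eef_pos: [488.0, 115.2, 49.9]
tool_rot: [-1.571, -0.0, -1.568]
force: [-0.8, -0.0, -0.6]
width: 0.1
```

Emit:
servo_tool(
  increments=[
    {"dx":0,"dy":0,"dz":-0.1,"ax":0,"ay":0,"az":0,"claw":1},
    {"dx":0,"dy":0,"dz":-0.1,"ax":0,"ay":0,"az":0,"claw":1},
    {"dx":0,"dy":0,"dz":-0.1,"ax":0,"ay":0,"az":0,"claw":1},
  ],
)

```text
clock: 7.63
eef_pos: [488.0, 115.2, 49.0]
tool_rot: [-1.571, 0.0, -1.568]
force: [-0.8, -0.2, -0.1]
width: -0.1
```

```bash
python3 - <<'E'
from h import *
g=get_image("side");c=g["color"][180:230,190:240];a=cv2.resize(c,None,fx=8,fy=8,interpolation=2)
g=get_image("scene");c=g["color"][140:190,283:333];b=cv2.resize(c,None,fx=8,fy=8,interpolation=2)
cv2.imwrite("pics/s6.png",cv2.cvtColor(np.hstack([a,b]),4))
E
```

```text
(no output)
```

View pics/s6.png

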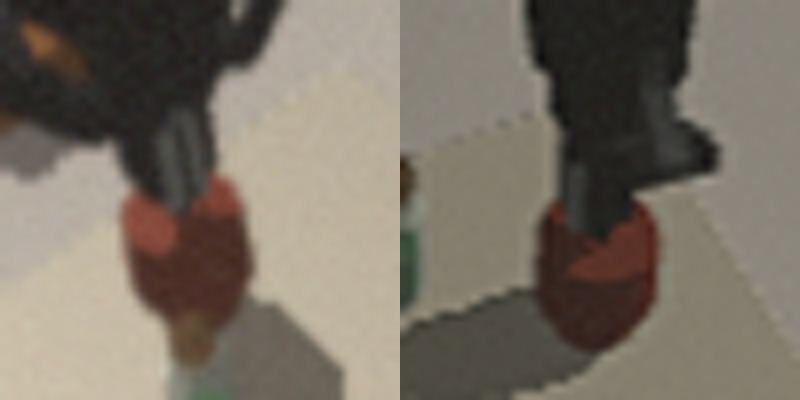

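Emit:
servo_tool(
  increments=[
    {"dx":0,"dy":0,"dz":-0.1,"ax":0,"ay":0,"az":0,"claw":1},
    {"dx":0,"dy":0,"dz":-0.1,"ax":0,"ay":0,"az":0,"claw":1},
    {"dx":0,"dy":0,"dz":-0.1,"ax":0,"ay":0,"az":0,"claw":1},
  ],
)

```text
clock: 7.98
eef_pos: [488.0, 115.2, 48.0]
tool_rot: [-1.571, 0.0, -1.568]
force: [-0.1, -0.8, 0.3]
width: -0.2
```

Emit:
servo_tool(
  increments=[
    {"dx":0,"dy":0,"dz":-0.1,"ax":0,"ay":0,"az":0,"claw":1},
    {"dx":0,"dy":0,"dz":-0.1,"ax":0,"ay":0,"az":0,"claw":1},
    {"dx":0,"dy":0,"dz":-0.1,"ax":0,"ay":0,"az":0,"claw":1},
  ],
)

```text
clock: 8.23
eef_pos: [488.0, 115.2, 47.0]
tool_rot: [-1.571, 0.0, -1.568]
force: [0.1, -0.3, -0.9]
width: -0.3
```

Emit:
servo_tool(
  increments=[
    {"dx":0,"dy":0,"dz":-0.1,"ax":0,"ay":0,"az":0,"claw":1},
    {"dx":0,"dy":0,"dz":-0.1,"ax":0,"ay":0,"az":0,"claw":1},
    {"dx":0,"dy":0,"dz":-0.1,"ax":0,"ay":0,"az":0,"claw":1},
  ],
)

```text
clock: 8.48
eef_pos: [488.0, 115.2, 45.9]
tool_rot: [-1.571, 0.0, -1.568]
force: [0.5, -0.0, 0.0]
width: 0.1
```

```bash
python3 w.py w7; python3 - <<'E'
from h import *
g=get_image("side");c=g["color"][180:230,190:240];a=cv2.resize(c,None,fx=8,fy=8,interpolation=2)
g=get_image("scene");c=g["color"][140:190,283:333];b=cv2.resize(c,None,fx=8,fy=8,interpolation=2)
cv2.imwrite("pics/s7.png",cv2.cvtColor(np.hstack([a,b]),4))
s=read_state();print(s['torque'],s['tau'])
E
```

```text
8.5333 [488.05 115.17  45.99] [-1.5708  0.     -1.5678] [-0.44  0.69  0.23  2.06 -0.36  0.43  0.07] [1.35 0.11 0.15] -0.10200630118289195
cam [486.8 185.1 216.1]
[0.00676144 0.04003379 0.03261604] [ 2.01806979e-03 -4.80681396e+01  3.71945366e+00 -8.97056580e+00
  5.48550466e-03  1.78618848e-03 -4.00228117e-06]
```

View pics/s7.png

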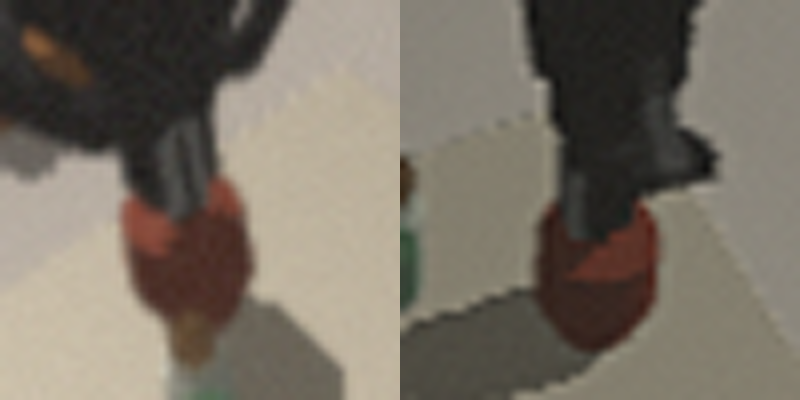

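View pics/w7.png

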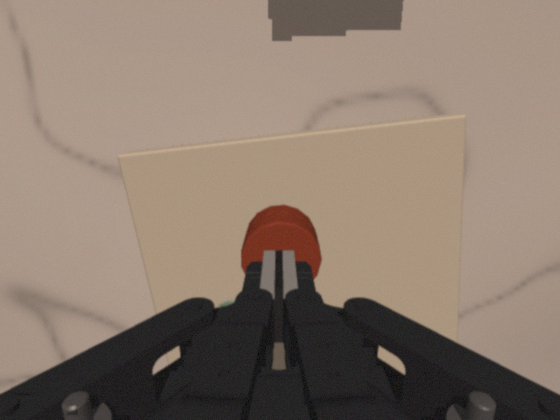

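Emit:
servo_tool(
  increments=[
    {"dx":0,"dy":0,"dz":-0.1,"ax":0,"ay":0,"az":0,"claw":1},
    {"dx":0,"dy":0,"dz":-0.15,"ax":0,"ay":0,"az":0,"claw":1},
    {"dx":0,"dy":0,"dz":-0.15,"ax":0,"ay":0,"az":0,"claw":1},
  ],
)

```text
clock: 8.88
eef_pos: [488.0, 115.1, 44.4]
tool_rot: [-1.571, -0.0, -1.568]
force: [-0.5, 0.2, -0.7]
width: 0.2
```

Emit:
servo_tool(
  increments=[
    {"dx":0,"dy":0,"dz":-0.1,"ax":0,"ay":0,"az":0,"claw":1},
    {"dx":0,"dy":0,"dz":-0.1,"ax":0,"ay":0,"az":0,"claw":1},
    {"dx":0,"dy":0,"dz":-0.1,"ax":0,"ay":0,"az":0,"claw":1},
  ],
)

```text
clock: 9.13
eef_pos: [488.0, 115.2, 43.4]
tool_rot: [-1.571, 0.0, -1.568]
force: [0.1, -0.4, 0.7]
width: 0.1
```

Emit:
servo_tool(
  increments=[
    {"dx":0,"dy":0,"dz":-0.1,"ax":0,"ay":0,"az":0,"claw":1},
    {"dx":0,"dy":0,"dz":-0.1,"ax":0,"ay":0,"az":0,"claw":1},
    {"dx":0,"dy":0,"dz":-0.1,"ax":0,"ay":0,"az":0,"claw":1},
  ],
)

```text
clock: 9.38
eef_pos: [488.0, 115.2, 42.5]
tool_rot: [-1.571, -0.0, -1.568]
force: [0.3, -1.2, 0.3]
width: 0.0
```

```bash
cat > two.py <<'E'
import sys
from h import *
x,y,z=map(float,sys.argv[2:5]);o=[]
for n in("side","scene"):
    g=get_image(n);p=proj(g,[x,y,z]).round().astype(int);print(n,"origin",p-25)
    o.append(cv2.resize(g["color"][p[1]-25:p[1]+25,p[0]-25:p[0]+25],None,fx=8,fy=8,interpolation=2))
cv2.imwrite("pics/"+sys.argv[1]+".png",cv2.cvtColor(np.hstack(o),4))
E
python3 two.py s8 489 116 68
```

```text
side origin [187 181]
scene origin [282 143]
```

View pics/s8.png

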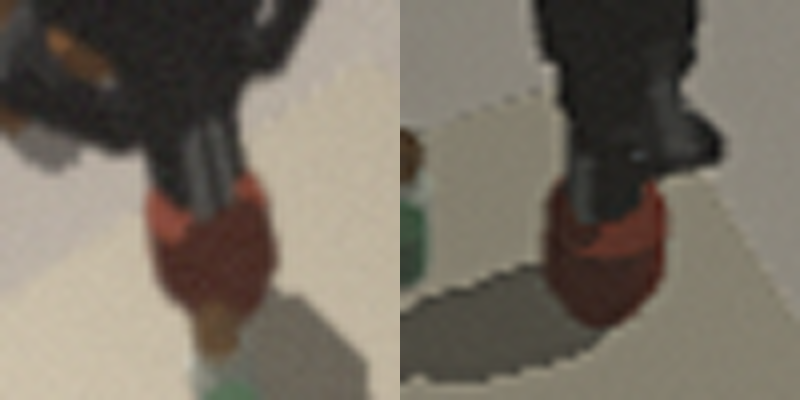

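Emit:
servo_tool(
  increments=[
    {"dx":0,"dy":0,"dz":-0.1,"ax":0,"ay":0,"az":0,"claw":1},
    {"dx":0,"dy":0,"dz":-0.1,"ax":0,"ay":0,"az":0,"claw":1},
    {"dx":0,"dy":0,"dz":-0.1,"ax":0,"ay":0,"az":0,"claw":1},
  ],
)

```text
clock: 9.73
eef_pos: [488.0, 115.2, 41.5]
tool_rot: [-1.571, 0.0, -1.568]
force: [-0.6, 0.5, 0.4]
width: 0.1
```

Emit:
servo_tool(
  increments=[
    {"dx":0,"dy":0,"dz":-0.1,"ax":0,"ay":0,"az":0,"claw":1},
    {"dx":0,"dy":0,"dz":-0.1,"ax":0,"ay":0,"az":0,"claw":1},
    {"dx":0,"dy":0,"dz":-0.1,"ax":0,"ay":0,"az":0,"claw":1},
  ],
)

```text
clock: 9.98
eef_pos: [488.0, 115.1, 40.5]
tool_rot: [-1.571, -0.0, -1.568]
force: [0.4, 0.5, -1.1]
width: -0.1
```

Emit:
servo_tool(
  increments=[
    {"dx":0,"dy":0,"dz":-0.1,"ax":0,"ay":0,"az":0,"claw":1},
    {"dx":0,"dy":0,"dz":-0.1,"ax":0,"ay":0,"az":0,"claw":1},
    {"dx":0,"dy":0,"dz":-0.1,"ax":0,"ay":0,"az":0,"claw":1},
  ],
)

```text
clock: 10.23
eef_pos: [488.1, 115.2, 39.5]
tool_rot: [-1.571, 0.0, -1.568]
force: [-0.4, 0.1, 0.0]
width: 0.0
```

```bash
python3 two.py s9 489 116 68; python3 w.py w9
```

```text
side origin [187 181]
scene origin [282 143]
10.3833 [488.12 115.19  39.55] [-1.5707e+00  1.0000e-04 -1.5678e+00] [-0.44  0.7   0.22  2.07 -0.37  0.41  0.08] [ 0.49 -0.66  0.64] -0.12117116338050024
cam [486.9 185.1 209.7]
```

View pics/s9.png

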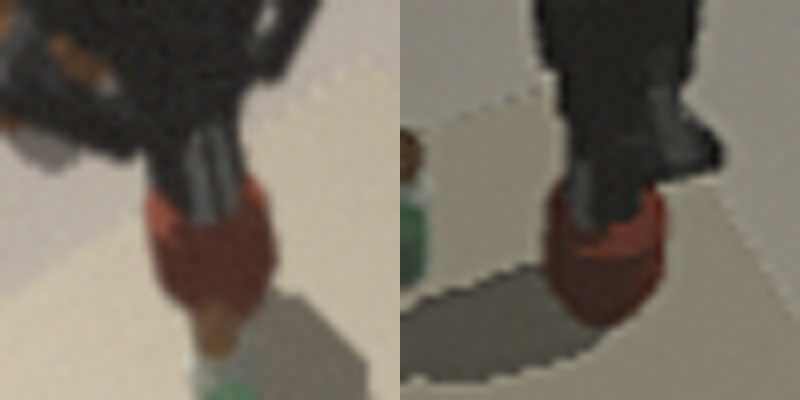

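View pics/w9.png

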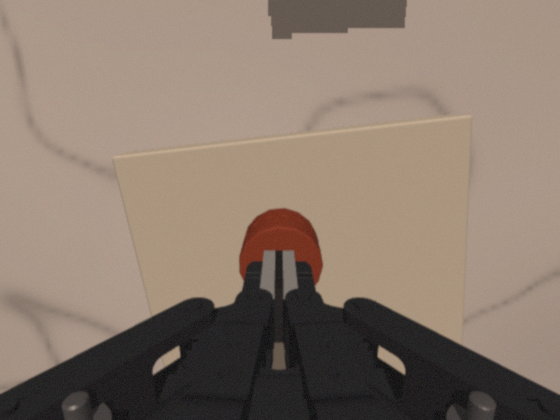

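Emit:
servo_tool(
  increments=[
    {"dx":0,"dy":0,"dz":-0.1,"ax":0,"ay":0,"az":0,"claw":1},
    {"dx":0,"dy":0,"dz":-0.1,"ax":0,"ay":0,"az":0,"claw":1},
  ],
)

```text
clock: 10.55
eef_pos: [488.2, 115.2, 38.5]
tool_rot: [-1.571, 0.0, -1.568]
force: [1.1, 0.3, 1.3]
width: -0.3
```

Emit:
servo_tool(
  increments=[
    {"dx":0,"dy":0,"dz":-0.1,"ax":0,"ay":0,"az":0,"claw":1},
    {"dx":0,"dy":0,"dz":-0.1,"ax":0,"ay":0,"az":0,"claw":1},
  ],
)

```text
clock: 10.72
eef_pos: [488.2, 115.2, 37.5]
tool_rot: [-1.571, 0.0, -1.568]
force: [-0.2, -0.7, 2.1]
width: 0.1
```

Emit:
servo_tool(
  increments=[
    {"dx":0,"dy":0,"dz":-0.1,"ax":0,"ay":0,"az":0,"claw":1},
    {"dx":0,"dy":0,"dz":-0.1,"ax":0,"ay":0,"az":0,"claw":1},
  ],
)

```text
clock: 10.88
eef_pos: [488.2, 115.2, 36.5]
tool_rot: [-1.571, 0.0, -1.568]
force: [-0.1, 0.4, 2.8]
width: -0.1
```

Contact came at TCP z ≈ 39, with a slope of about 1 N/mm. I'll press about 2 mm more to confirm.

Emit:
servo_tool(
  increments=[
    {"dx":0,"dy":0,"dz":-0.1,"ax":0,"ay":0,"az":0,"claw":1},
    {"dx":0,"dy":0,"dz":-0.1,"ax":0,"ay":0,"az":0,"claw":1},
  ],
)

```text
clock: 11.05
eef_pos: [488.2, 115.2, 35.5]
tool_rot: [-1.571, 0.0, -1.568]
force: [-0.8, -0.5, 3.6]
width: -0.4
```

Emit:
servo_tool(
  increments=[
    {"dx":0,"dy":0,"dz":-0.1,"ax":0,"ay":0,"az":0,"claw":1},
    {"dx":0,"dy":0,"dz":-0.1,"ax":0,"ay":0,"az":0,"claw":1},
    {"dx":0,"dy":0,"dz":-0.1,"ax":0,"ay":0,"az":0,"claw":1},
  ],
)

```text
clock: 11.3
eef_pos: [488.2, 115.2, 34.6]
tool_rot: [-1.571, 0.0, -1.568]
force: [-0.1, 1.0, 4.6]
width: -0.2
```

Plug 3 is soft: 4.6 N at about 4.7 mm. Now lifting and moving over plug 2.

Emit:
servo_tool(
  increments=[
    {"dx":0,"dy":0,"dz":4,"ax":0,"ay":0,"az":0,"claw":1},
    {"dx":1,"dy":-2,"dz":5.5,"ax":0,"ay":0,"az":0,"claw":1},
    {"dx":5,"dy":-10.8,"dz":5.5,"ax":0,"ay":0,"az":0,"claw":1},
    {"dx":5,"dy":-10.8,"dz":5.5,"ax":0,"ay":0,"az":0,"claw":1},
    {"dx":5,"dy":-10.8,"dz":5.5,"ax":0,"ay":0,"az":0,"claw":1},
    {"dx":5,"dy":-10.8,"dz":4,"ax":0,"ay":0,"az":0,"claw":1},
    {"dx":5,"dy":-10.8,"dz":2.5,"ax":0,"ay":0,"az":0,"claw":1},
    {"dx":5,"dy":-10.8,"dz":2,"ax":0,"ay":0,"az":0,"claw":1},
  ],
)

```text
clock: 11.97
eef_pos: [536.5, 6.8, 52.6]
tool_rot: [-1.574, 0.0, -1.569]
force: [-0.6, 0.4, 0.1]
width: -0.2
```

```bash
python3 w.py w10
```

```text
12.0167 [536.17   7.13  52.36] [-1.5751  0.     -1.568 ] [-0.22  0.71  0.24  1.96 -0.32  0.51  0.24] [-0.48  0.11 -0.16] 0.35270082602154096
cam [536.   76.8 222.7]
```

View pics/w10.png

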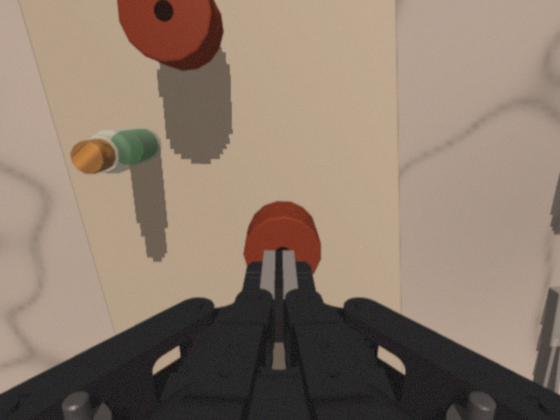

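```bash
python3 - <<'E'
from h import *
g=dict(np.load("pics/w10.npz"))
for p in((163,11),(282.5,250)):
  for z in(66,70):print(onz(g,p,z).round(1))
print(proj(g,[536.2,7.1,80]))
E
```

```text
[487.5 115.7  66. ]
[488.7 114.8  70. ]
[537.4   9.3  66. ]
[537.4  11.   70. ]
[280.00621934 266.44185032]
```

Emit:
servo_tool(
  increments=[
    {"dx":0.1,"dy":0,"dz":-0.6,"ax":0,"ay":0,"az":0,"claw":1},
    {"dx":0.1,"dy":0,"dz":-1.2,"ax":0,"ay":0,"az":0,"claw":1},
    {"dx":0.1,"dy":0,"dz":-1.3,"ax":0,"ay":0,"az":0,"claw":1},
    {"dx":0.1,"dy":0,"dz":-1.3,"ax":0,"ay":0,"az":0,"claw":1},
  ],
)

```text
clock: 12.35
eef_pos: [538.9, 7.4, 41.3]
tool_rot: [-1.571, 0.0, -1.567]
force: [0.1, -0.4, 0.4]
width: -0.3
```

Emit:
servo_tool(
  increments=[
    {"dx":0,"dy":0,"dz":-0.1,"ax":0,"ay":0,"az":0,"claw":1},
    {"dx":0,"dy":0,"dz":-0.2,"ax":0,"ay":0,"az":0,"claw":1},
    {"dx":0,"dy":0,"dz":-0.2,"ax":0,"ay":0,"az":0,"claw":1},
  ],
)

```text
clock: 12.6
eef_pos: [539.2, 7.3, 39.7]
tool_rot: [-1.57, 0.0, -1.568]
force: [0.5, -0.2, -0.2]
width: 0.1
```

Emit:
servo_tool(
  increments=[
    {"dx":0,"dy":0,"dz":-0.1,"ax":0,"ay":0,"az":0,"claw":1},
    {"dx":0,"dy":0,"dz":-0.2,"ax":0,"ay":0,"az":0,"claw":1},
    {"dx":0,"dy":0,"dz":-0.2,"ax":0,"ay":0,"az":0,"claw":1},
  ],
)

```text
clock: 12.85
eef_pos: [539.3, 7.2, 37.8]
tool_rot: [-1.57, 0.0, -1.568]
force: [-1.2, 0.5, 4.4]
width: -0.0
```

Emit:
servo_tool(
  increments=[
    {"dx":0,"dy":0,"dz":-0.1,"ax":0,"ay":0,"az":0,"claw":1},
    {"dx":0,"dy":0,"dz":-0.1,"ax":0,"ay":0,"az":0,"claw":1},
    {"dx":0,"dy":0,"dz":-0.1,"ax":0,"ay":0,"az":0,"claw":1},
  ],
)

```text
clock: 13.1
eef_pos: [539.4, 7.2, 37.0]
tool_rot: [-1.57, 0.0, -1.568]
force: [-0.2, -0.1, 5.9]
width: -0.2
```

Emit:
servo_tool(
  increments=[
    {"dx":0,"dy":0,"dz":-0.1,"ax":0,"ay":0,"az":0,"claw":1},
    {"dx":0,"dy":0,"dz":-0.1,"ax":0,"ay":0,"az":0,"claw":1},
    {"dx":0,"dy":0,"dz":-0.1,"ax":0,"ay":0,"az":0,"claw":1},
  ],
)

```text
clock: 13.35
eef_pos: [539.4, 7.2, 36.2]
tool_rot: [-1.57, 0.0, -1.568]
force: [-0.8, -0.4, 7.2]
width: 0.2
```

Emit:
servo_tool(
  increments=[
    {"dx":0,"dy":0,"dz":-0.1,"ax":0,"ay":0,"az":0,"claw":1},
    {"dx":0,"dy":0,"dz":-0.15,"ax":0,"ay":0,"az":0,"claw":1},
    {"dx":0,"dy":0,"dz":-0.15,"ax":0,"ay":0,"az":0,"claw":1},
    {"dx":0,"dy":0,"dz":-0.15,"ax":0,"ay":0,"az":0,"claw":1},
  ],
)

```text
clock: 13.68
eef_pos: [539.5, 7.2, 35.0]
tool_rot: [-1.57, 0.0, -1.568]
force: [-0.7, -0.8, 11.6]
width: 0.2
```

Plug 2 is hard (11.6 N at about 4.2 mm). Next is plug 1.

Emit:
servo_tool(
  increments=[
    {"dx":0,"dy":0,"dz":4,"ax":0,"ay":0,"az":0,"claw":1},
    {"dx":-1,"dy":-1,"dz":6,"ax":0,"ay":0,"az":0,"claw":1},
    {"dx":-2.6,"dy":-15.2,"dz":6,"ax":0,"ay":0,"az":0,"claw":1},
    {"dx":-2.6,"dy":-15.2,"dz":6,"ax":0,"ay":0,"az":0,"claw":1},
    {"dx":-2.6,"dy":-15.2,"dz":6,"ax":0,"ay":0,"az":0,"claw":1},
    {"dx":-2.6,"dy":-15.2,"dz":6,"ax":0,"ay":0,"az":0,"claw":1},
    {"dx":-2.6,"dy":-15.2,"dz":3,"ax":0,"ay":0,"az":0,"claw":1},
    {"dx":-2.6,"dy":-15.2,"dz":2,"ax":0,"ay":0,"az":0,"claw":1},
  ],
)

```text
clock: 14.35
eef_pos: [511.5, -146.4, 52.2]
tool_rot: [-1.573, 0.0, -1.571]
force: [-0.6, 1.2, -0.8]
width: -0.1
```

```bash
python3 w.py w11
```

```text
14.4 [ 510.36 -144.31   50.84] [-1.5766  0.002  -1.569 ] [ 0.09  0.7   0.21  1.98 -0.29  0.5   0.5 ] [-0.78 -0.23 -1.06] 0.19704423183931877
cam [511.  -76.5 222.3]
```

View pics/w11.png

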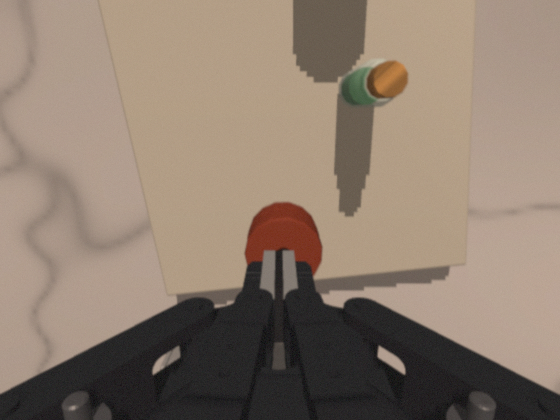

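Emit:
servo_tool(
  increments=[
    {"dx":0.05,"dy":0,"dz":-0.6,"ax":0,"ay":0,"az":0,"claw":1},
    {"dx":0.05,"dy":0,"dz":-1.1,"ax":0,"ay":0,"az":0,"claw":1},
    {"dx":0.05,"dy":0,"dz":-1.2,"ax":0,"ay":0,"az":0,"claw":1},
    {"dx":0.05,"dy":0,"dz":-1.2,"ax":0,"ay":0,"az":0,"claw":1},
  ],
)

```text
clock: 14.73
eef_pos: [513.8, -144.0, 42.1]
tool_rot: [-1.571, 0.0, -1.566]
force: [0.1, 0.3, -0.1]
width: 0.3
```

Emit:
servo_tool(
  increments=[
    {"dx":0,"dy":0,"dz":-0.1,"ax":0,"ay":0,"az":0,"claw":1},
    {"dx":0,"dy":0,"dz":-0.2,"ax":0,"ay":0,"az":0,"claw":1},
    {"dx":0,"dy":0,"dz":-0.2,"ax":0,"ay":0,"az":0,"claw":1},
  ],
)

```text
clock: 14.98
eef_pos: [513.8, -144.7, 40.3]
tool_rot: [-1.57, -0.0, -1.567]
force: [-0.0, -0.8, -0.2]
width: 0.1
```

Emit:
servo_tool(
  increments=[
    {"dx":0,"dy":0,"dz":-0.1,"ax":0,"ay":0,"az":0,"claw":1},
    {"dx":0,"dy":0,"dz":-0.2,"ax":0,"ay":0,"az":0,"claw":1},
    {"dx":0,"dy":0,"dz":-0.2,"ax":0,"ay":0,"az":0,"claw":1},
  ],
)

```text
clock: 15.23
eef_pos: [513.9, -144.8, 38.2]
tool_rot: [-1.57, -0.0, -1.568]
force: [0.1, 0.2, 2.9]
width: 0.3
```

Emit:
servo_tool(
  increments=[
    {"dx":0,"dy":0,"dz":-0.1,"ax":0,"ay":0,"az":0,"claw":1},
    {"dx":0,"dy":0,"dz":-0.1,"ax":0,"ay":0,"az":0,"claw":1},
    {"dx":0,"dy":0,"dz":-0.1,"ax":0,"ay":0,"az":0,"claw":1},
  ],
)

```text
clock: 15.48
eef_pos: [513.9, -144.8, 37.4]
tool_rot: [-1.57, 0.0, -1.568]
force: [-0.9, 0.4, 5.1]
width: 0.1
```

Emit:
servo_tool(
  increments=[
    {"dx":0,"dy":0,"dz":-0.1,"ax":0,"ay":0,"az":0,"claw":1},
    {"dx":0,"dy":0,"dz":-0.2,"ax":0,"ay":0,"az":0,"claw":1},
    {"dx":0,"dy":0,"dz":-0.2,"ax":0,"ay":0,"az":0,"claw":1},
    {"dx":0,"dy":0,"dz":-0.2,"ax":0,"ay":0,"az":0,"claw":1},
  ],
)

```text
clock: 15.82
eef_pos: [513.9, -144.9, 35.7]
tool_rot: [-1.57, 0.0, -1.568]
force: [-1.7, 1.5, 9.5]
width: 0.1
```

Plug 1 is also hard (9.5 N at about 3.5 mm). So plugs 1 and 2 go to the tin and plug 3 to a socket. I'll lift, open the jaws and look.

Emit:
servo_tool(
  increments=[
    {"dx":0,"dy":-0.2,"dz":3,"ax":0,"ay":0,"az":0,"claw":0},
    {"dx":0,"dy":-0.2,"dz":4,"ax":0,"ay":0,"az":0,"claw":-0.5},
    {"dx":0,"dy":-0.2,"dz":4,"ax":0,"ay":0,"az":0,"claw":-1},
    {"dx":0,"dy":-0.2,"dz":4,"ax":0,"ay":0,"az":0,"claw":-1},
    {"dx":0,"dy":-0.2,"dz":4,"ax":0,"ay":0,"az":0,"claw":-1},
    {"dx":0,"dy":-0.2,"dz":4,"ax":0,"ay":0,"az":0,"claw":-1},
  ],
)

```text
clock: 16.32
eef_pos: [512.8, -146.5, 74.1]
tool_rot: [-1.573, 0.001, -1.568]
force: [-0.8, 0.3, -0.2]
width: 72.4
```

```bash
python3 w.py w12; python3 two.py s12 514 -146 75
```

```text
16.3667 [ 512.81 -146.51   74.06] [-1.5726e+00  6.0000e-04 -1.5677e+00] [ 0.08  0.67  0.23  1.96 -0.27  0.55  0.49] [ 0.1  -0.11  0.37] 78.93562600547504
cam [511.9 -76.6 244.2]
side origin [262 238]
scene origin [182 175]
```

View pics/w12.png

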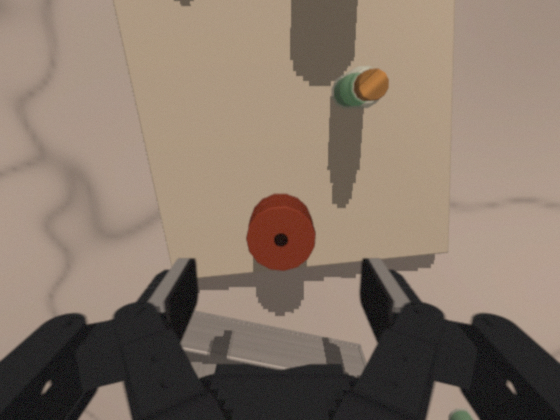

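View pics/s12.png

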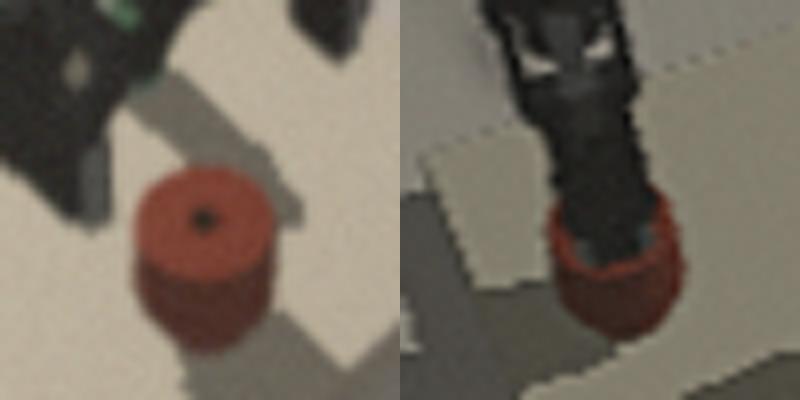

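```bash
python3 - <<'E'
from h import *
g=dict(np.load("pics/w12.npz"))
for z in(66,69):print(onz(g,(281,240),z).round(1))
c,d=onz(g,(172,282),22),onz(g,(447,251),22);print(c,d,np.linalg.norm(c-d))
E
```

```text
[ 513.1 -147.1   66. ]
[ 513.1 -145.9   69. ]
[ 433.91093211 -197.72327055   22.        ] [ 631.08078798 -172.34929469   22.        ] 198.79585185294206
```

Emit:
servo_tool(
  increments=[
    {"dx":0,"dy":0,"dz":-2,"ax":0,"ay":0,"az":0,"claw":-1},
    {"dx":0,"dy":0,"dz":-4,"ax":0,"ay":0,"az":0,"claw":-1},
    {"dx":0,"dy":0,"dz":-5.5,"ax":0,"ay":0,"az":0,"claw":-1},
    {"dx":0,"dy":0,"dz":-6,"ax":0,"ay":0,"az":0,"claw":-1},
    {"dx":0,"dy":0,"dz":-6.2,"ax":0,"ay":0,"az":0,"claw":-1},
    {"dx":0,"dy":0,"dz":-6.2,"ax":0,"ay":0,"az":0,"claw":-1},
  ],
)

```text
clock: 16.97
eef_pos: [513.4, -146.9, 12.8]
tool_rot: [-1.571, 0.0, -1.568]
force: [0.4, -0.6, 1.0]
width: 85.5
```

```bash
python3 w.py w13; python3 two.py s13 514 -146 65
```

```text
17.0167 [ 513.82 -147.01   13.32] [-1.5704e+00 -2.0000e-04 -1.5680e+00] [ 0.11  0.77  0.18  1.99 -0.31  0.41  0.52] [-0.73 -0.01  0.04] 85.33392276162783
cam [512.3 -77.  182.9]
side origin [262 241]
scene origin [182 177]
```

View pics/w13.png

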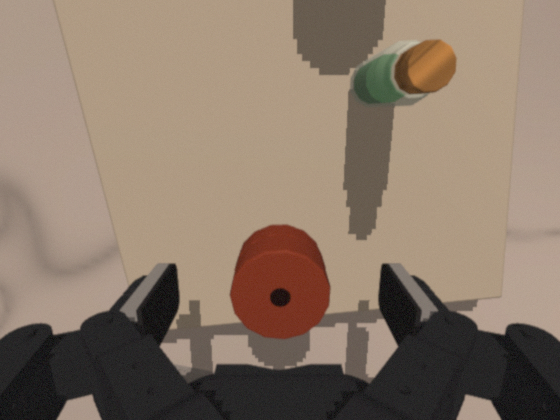

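View pics/s13.png

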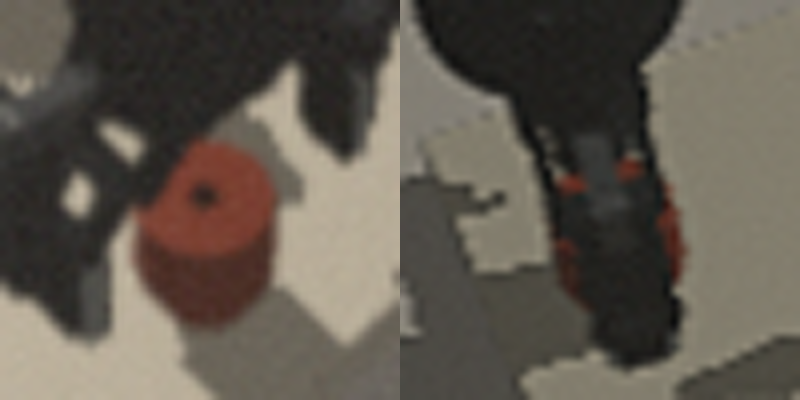

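```bash
python3 - <<'E'
from h import *
D=get_image("side");S=get_image("scene")
for g,p,xs in((D,(262+95/8,241+340/8),(460,465,470)),(D,(262+347/8,241+158/8),(556,561,570)),(S,(182+(625-400)/8,177+365/8),(556,563,570))):
    c,d=ray(g,p)
    for x in xs: print((c+d*(x-c[0])/d[0]).round(1))
    print()
E
```

```text
[ 460.  -166.3   71.8]
[ 465.  -159.6   59.3]
[ 470.  -152.9   46.7]

[ 556.  -158.7   59.3]
[ 561.  -153.6   49.9]
[ 570.  -144.5   32.8]

[ 556.  -151.9   39.2]
[ 563.  -152.    49.9]
[ 570.  -152.2   60.5]
```

Rays from both views put the open tips at z ≈ 50, so they should be near 42 once closed on the head, above the shoulder at 37. Closing now.

Emit:
servo_tool(
  increments=[
    {"dx":0,"dy":0,"dz":0,"ax":0,"ay":0,"az":0,"claw":1},
    {"dx":0,"dy":0,"dz":0,"ax":0,"ay":0,"az":0,"claw":1},
    {"dx":0,"dy":0,"dz":0,"ax":0,"ay":0,"az":0,"claw":1},
    {"dx":0,"dy":0,"dz":0,"ax":0,"ay":0,"az":0,"claw":1},
    {"dx":0,"dy":0,"dz":0,"ax":0,"ay":0,"az":0,"claw":1},
    {"dx":0,"dy":0,"dz":0,"ax":0,"ay":0,"az":0,"claw":1},
    {"dx":0,"dy":0,"dz":0,"ax":0,"ay":0,"az":0,"claw":1},
  ],
)

```text
clock: 17.8
eef_pos: [513.6, -146.8, 13.3]
tool_rot: [-1.571, 0.0, -1.568]
force: [-1.2, 0.0, 5.1]
width: 38.4
```

```bash
python3 w.py w14; python3 two.py s14 514 -146 65
```

```text
17.85 [ 513.65 -146.85   13.31] [-1.5705e+00  1.0000e-04 -1.5679e+00] [ 0.11  0.77  0.18  1.99 -0.31  0.41  0.52] [-1.07  0.58  5.92] 38.28043979535105
cam [512.4 -76.9 183.4]
side origin [262 241]
scene origin [182 177]
```

View pics/w14.png

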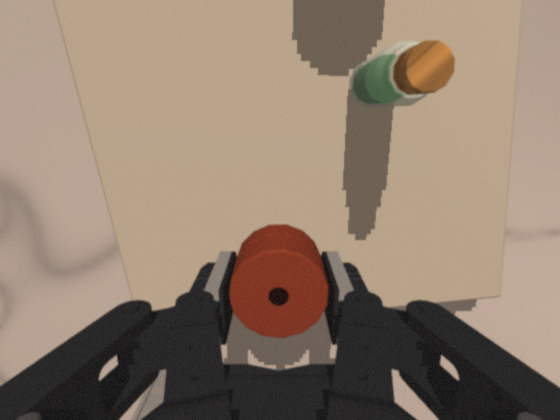

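View pics/s14.png

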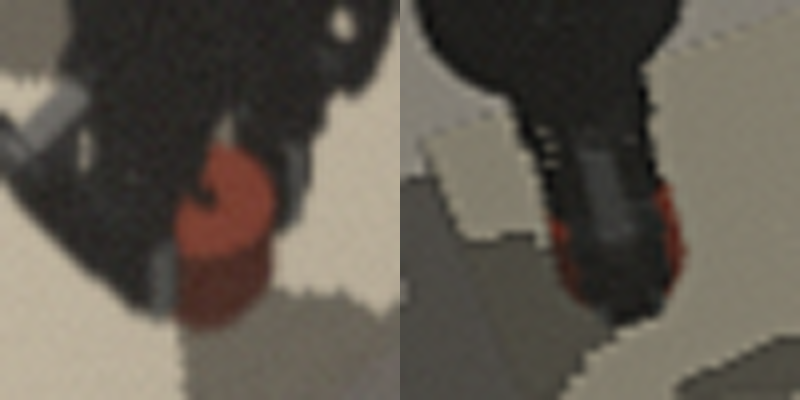

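Emit:
servo_tool(
  increments=[
    {"dx":0,"dy":0,"dz":2,"ax":0,"ay":0,"az":0,"claw":1},
    {"dx":0,"dy":0,"dz":5,"ax":0,"ay":0,"az":0,"claw":1},
    {"dx":0,"dy":-1,"dz":7,"ax":0,"ay":0,"az":0,"claw":1},
    {"dx":0,"dy":-4,"dz":7,"ax":0,"ay":0,"az":0,"claw":1},
    {"dx":-0.5,"dy":-7.5,"dz":7,"ax":0,"ay":0,"az":0,"claw":1},
    {"dx":-1,"dy":-11,"dz":7,"ax":0,"ay":0,"az":0,"claw":1},
    {"dx":-1.4,"dy":-14,"dz":7,"ax":0,"ay":0,"az":0,"claw":1},
    {"dx":-1.4,"dy":-15.1,"dz":7,"ax":0,"ay":0,"az":0,"claw":1},
  ],
)

```text
clock: 18.62
eef_pos: [497.4, -304.4, 83.1]
tool_rot: [-1.571, -0.004, -1.574]
force: [-0.2, 0.1, -0.8]
width: 38.4
```

Emit:
servo_tool(
  increments=[
    {"dx":0,"dy":0,"dz":0,"ax":0,"ay":0,"az":0,"claw":1},
    {"dx":0,"dy":0,"dz":0,"ax":0,"ay":0,"az":0,"claw":1},
  ],
)

```text
clock: 18.78
eef_pos: [499.3, -297.3, 82.5]
tool_rot: [-1.571, 0.001, -1.569]
force: [1.4, 0.6, -0.2]
width: 38.2
```

```bash
python3 w.py w15; python3 - <<'E'
from h import *
g=get_image("scene");c=g["color"][140:280,60:250];cv2.imwrite("pics/s15.png",cv2.cvtColor(cv2.resize(c,None,fx=4,fy=4,interpolation=2),4))
E
```

```text
18.8333 [ 499.66 -295.88   82.49] [-1.5715  0.0021 -1.5667] [ 0.35  0.7   0.21  1.83 -0.23  0.64  0.71] [-0.33  0.05  0.01] 38.700973704499845
cam [ 498.3 -227.6  252.7]
```

View pics/w15.png

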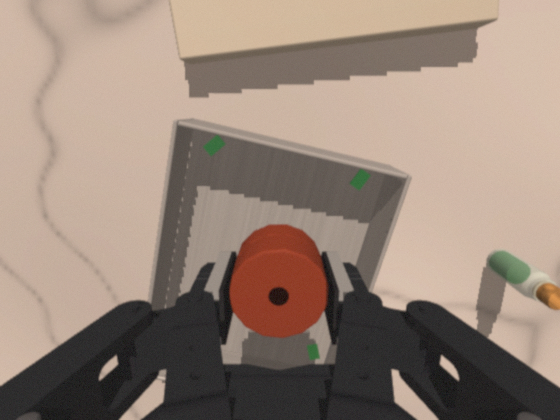

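View pics/s15.png

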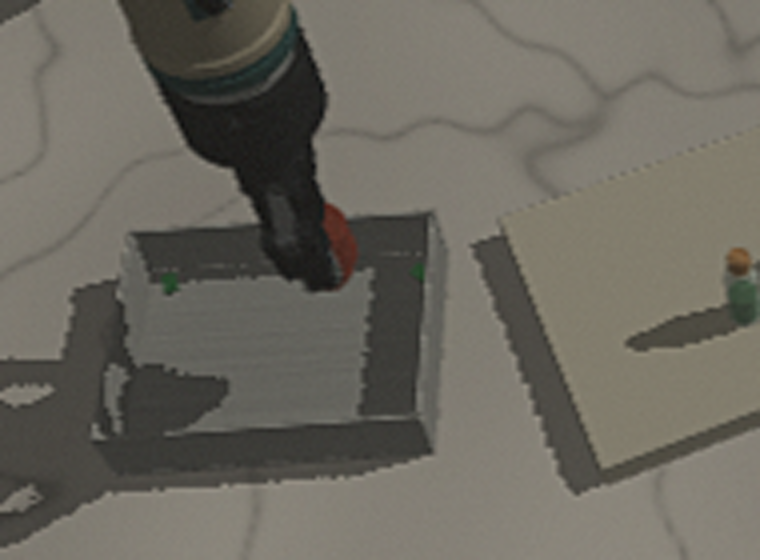

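```bash
python3 - <<'E'
from h import *
g=dict(np.load("pics/w15.npz"))
a,b=onz(g,(178,121),45),onz(g,(409,177),45);u=(b-a)/np.linalg.norm(b-a);v=np.array([u[1],-u[0],0]);print(a,b,np.linalg.norm(b-a),u,v)
c=(a+b)/2+95*v;print("centre",c, "p1",c-45*v,"p2",c+40*v)
E
```

```text
[ 438.1749886  -233.99847606   45.        ] [ 579.26732609 -267.45160006   45.        ] 145.00399719855923 [ 0.97302378 -0.23070484  0.        ] [-0.23070484 -0.97302378  0.        ]
centre [ 486.80419752 -343.16229717   45.        ] p1 [ 497.18591534 -299.37622707   45.        ] p2 [ 477.57600391 -382.08324838   45.        ]
```

Emit:
servo_tool(
  increments=[
    {"dx":-0.2,"dy":-0.2,"dz":0,"ax":0,"ay":0,"az":-0.12,"claw":1},
    {"dx":-0.2,"dy":-0.2,"dz":-2,"ax":0,"ay":0,"az":-0.23,"claw":1},
    {"dx":-0.2,"dy":-0.2,"dz":-5,"ax":0,"ay":0,"az":-0.23,"claw":1},
    {"dx":-0.2,"dy":-0.2,"dz":-7.5,"ax":0,"ay":0,"az":-0.23,"claw":1},
    {"dx":-0.2,"dy":-0.2,"dz":-8,"ax":0,"ay":0,"az":-0.23,"claw":1},
    {"dx":-0.2,"dy":-0.2,"dz":-8,"ax":0,"ay":0,"az":-0.23,"claw":1},
    {"dx":-0.2,"dy":-0.2,"dz":-8,"ax":0,"ay":0,"az":-0.23,"claw":1},
  ],
)

```text
clock: 19.47
eef_pos: [498.2, -299.0, 3.6]
tool_rot: [-1.57, 0.0, -1.796]
force: [0.5, -0.2, 0.9]
width: 38.3
```

Emit:
servo_tool(
  increments=[
    {"dx":0,"dy":0,"dz":0,"ax":0,"ay":0,"az":0,"claw":-0.4},
    {"dx":0,"dy":0,"dz":0,"ax":0,"ay":0,"az":0,"claw":-0.4},
    {"dx":0,"dy":0,"dz":0,"ax":0,"ay":0,"az":0,"claw":-0.4},
    {"dx":0,"dy":0,"dz":1,"ax":0,"ay":0,"az":0,"claw":-0.4},
  ],
)

```text
clock: 19.8
eef_pos: [497.0, -299.3, 12.9]
tool_rot: [-1.572, 0.001, -1.798]
force: [-0.3, 0.8, 0.3]
width: 60.0
```

Emit:
servo_tool(
  increments=[
    {"dx":0,"dy":0,"dz":4,"ax":0,"ay":0,"az":0,"claw":-0.4},
    {"dx":0,"dy":0,"dz":8,"ax":0,"ay":0,"az":0,"claw":-0.4},
    {"dx":4,"dy":30.7,"dz":8,"ax":0,"ay":0,"az":0.23,"claw":-0.4},
    {"dx":4,"dy":30.7,"dz":8,"ax":0,"ay":0,"az":0.23,"claw":-0.4},
    {"dx":4,"dy":30.7,"dz":8,"ax":0,"ay":0,"az":0.23,"claw":-0.4},
    {"dx":4,"dy":30.7,"dz":8,"ax":0,"ay":0,"az":0.23,"claw":-0.4},
    {"dx":4,"dy":30.7,"dz":8,"ax":0,"ay":0,"az":0.23,"claw":-0.4},
    {"dx":4,"dy":30.7,"dz":8,"ax":0,"ay":0,"az":0.23,"claw":-0.4},
  ],
)

```text
clock: 20.47
eef_pos: [530.2, -50.1, 94.4]
tool_rot: [-1.569, 0.0, -1.568]
force: [1.2, 0.1, 0.4]
width: 59.8
```

```bash
python3 -c "
from cell import *
s=read_state();print(s['eef_pos'],s['tool_rot'])"
```

```text
[530.19516393 -50.13975504  94.38325316] [-1.56909159e+00  2.54795204e-04 -1.56848609e+00]
```

Emit:
servo_tool(
  increments=[
    {"dx":0.7,"dy":3,"dz":0,"ax":0,"ay":0,"az":0,"claw":-0.4},
    {"dx":0.7,"dy":5.8,"dz":0,"ax":0,"ay":0,"az":0,"claw":-0.4},
    {"dx":0.7,"dy":5.8,"dz":-1,"ax":0,"ay":0,"az":0,"claw":-0.4},
    {"dx":0.7,"dy":5.8,"dz":-1,"ax":0,"ay":0,"az":0,"claw":-0.4},
    {"dx":0.7,"dy":5.8,"dz":-1,"ax":0,"ay":0,"az":0,"claw":-0.4},
  ],
)

```text
clock: 20.88
eef_pos: [536.6, 5.1, 83.5]
tool_rot: [-1.571, -0.001, -1.568]
force: [-0.7, -0.4, -0.5]
width: 59.9
```

```bash
python3 w.py w16; python3 - <<'E'
from h import *
g=get_image("scene");c=g["color"][170:280,60:220];cv2.imwrite("pics/s16.png",cv2.cvtColor(cv2.resize(c,None,fx=4,fy=4,interpolation=2),4))
E
```

```text
20.9333 [536.83   4.3   83.63] [-1.5704e+00 -1.0000e-03 -1.5700e+00] [-0.24  0.66  0.27  1.95 -0.3   0.57  0.23] [ 1.45 -0.96  0.76] 60.0782274499784
cam [535.4  75.2 253.5]
```

View pics/w16.png

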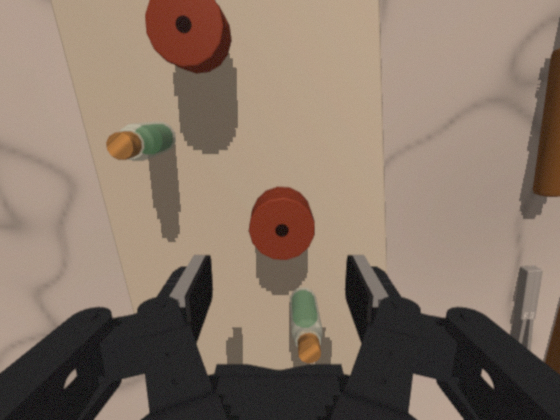

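View pics/s16.png

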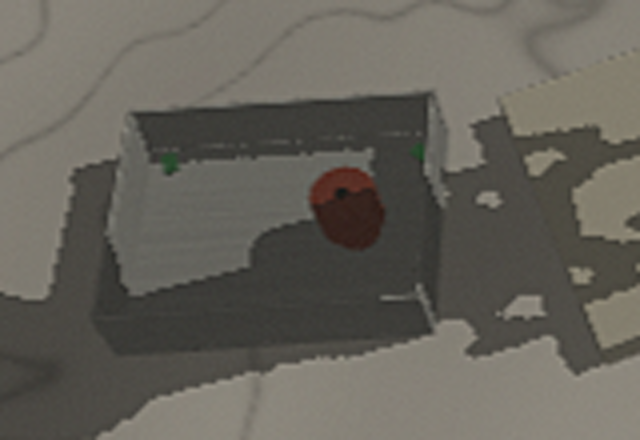

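Plug 1 stands in the tin. Plug 2's bore is at (281.5,230) in the wrist view.

```bash
python3 - <<'E'
from h import *
g=dict(np.load("pics/w16.npz"))
print(onz(g,(281.7,230),67).round(1),onz(g,(183,24),67).round(1), onz(g,(308,348),84))
E
python3 -c "
from cell import *
s=read_state();print(s['eef_pos'])"
```

```text
[537.3   7.4  67. ] [487.8 115.7  67. ] [553.13785202 -60.68095627  84.        ]
[536.99880832   3.99971882  83.69027487]
```

Emit:
servo_tool(
  increments=[
    {"dx":0,"dy":0.3,"dz":-2,"ax":0,"ay":0,"az":0,"claw":-0.4},
    {"dx":0,"dy":0.3,"dz":-4,"ax":0,"ay":0,"az":0,"claw":-0.4},
    {"dx":0,"dy":0.3,"dz":-6,"ax":0,"ay":0,"az":0,"claw":-0.4},
    {"dx":0,"dy":0.3,"dz":-7,"ax":0,"ay":0,"az":0,"claw":-0.4},
    {"dx":0,"dy":0.3,"dz":-7,"ax":0,"ay":0,"az":0,"claw":-0.4},
    {"dx":0,"dy":0.3,"dz":-7,"ax":0,"ay":0,"az":0,"claw":-0.4},
  ],
)

```text
clock: 21.48
eef_pos: [536.9, 7.9, 13.2]
tool_rot: [-1.571, -0.0, -1.57]
force: [0.4, 0.1, -0.5]
width: 59.8
```

Emit:
servo_tool(
  increments=[
    {"dx":0,"dy":0,"dz":0,"ax":0,"ay":0,"az":0,"claw":1},
    {"dx":0,"dy":0,"dz":0,"ax":0,"ay":0,"az":0,"claw":1},
    {"dx":0,"dy":0,"dz":0,"ax":0,"ay":0,"az":0,"claw":1},
    {"dx":0,"dy":0,"dz":0,"ax":0,"ay":0,"az":0,"claw":1},
    {"dx":0,"dy":0,"dz":0,"ax":0,"ay":0,"az":0,"claw":1},
    {"dx":0,"dy":0,"dz":0,"ax":0,"ay":0,"az":0,"claw":1},
  ],
)

```text
clock: 21.98
eef_pos: [537.9, 8.7, 14.3]
tool_rot: [-1.568, -0.0, -1.568]
force: [-1.8, -2.0, 6.7]
width: 38.3
```

Emit:
servo_tool(
  increments=[
    {"dx":0,"dy":0,"dz":2.5,"ax":0,"ay":0,"az":0,"claw":1},
    {"dx":0,"dy":0,"dz":6,"ax":0,"ay":0,"az":0,"claw":1},
    {"dx":0,"dy":0,"dz":9.5,"ax":0,"ay":0,"az":0,"claw":1},
    {"dx":-1,"dy":-2,"dz":10.5,"ax":0,"ay":0,"az":0,"claw":1},
    {"dx":-6,"dy":-39,"dz":10.5,"ax":0,"ay":0,"az":-0.23,"claw":1},
    {"dx":-6,"dy":-39,"dz":10.5,"ax":0,"ay":0,"az":-0.23,"claw":1},
    {"dx":-6,"dy":-39,"dz":10.5,"ax":0,"ay":0,"az":-0.23,"claw":1},
    {"dx":-6,"dy":-39,"dz":10.5,"ax":0,"ay":0,"az":-0.23,"claw":1},
  ],
)

```text
clock: 22.65
eef_pos: [504.3, -177.3, 118.7]
tool_rot: [-1.57, 0.0, -1.797]
force: [1.1, -0.0, -1.6]
width: 38.4
```

```bash
python3 -c "
from cell import *
s=read_state();print(s['eef_pos'],s['tool_rot'],s['width'])"
```

```text
[ 504.32453522 -177.30059609  118.67794872] [-1.56982050e+00  5.25620320e-05 -1.79675579e+00] 38.38002349763426
```

Emit:
servo_tool(
  increments=[
    {"dx":-2.6,"dy":-20.2,"dz":0,"ax":0,"ay":0,"az":0,"claw":1},
    {"dx":-2.6,"dy":-20.2,"dz":0,"ax":0,"ay":0,"az":0,"claw":1},
    {"dx":-2.6,"dy":-20.2,"dz":0,"ax":0,"ay":0,"az":0,"claw":1},
    {"dx":-2.6,"dy":-20.2,"dz":0,"ax":0,"ay":0,"az":0,"claw":1},
    {"dx":-2.6,"dy":-20.2,"dz":0,"ax":0,"ay":0,"az":0,"claw":1},
    {"dx":-2.6,"dy":-20.2,"dz":-3,"ax":0,"ay":0,"az":0,"claw":1},
    {"dx":-2.6,"dy":-20.2,"dz":-5,"ax":0,"ay":0,"az":0,"claw":1},
    {"dx":-2.6,"dy":-20.2,"dz":-5,"ax":0,"ay":0,"az":0,"claw":1},
  ],
)

```text
clock: 23.32
eef_pos: [475.8, -376.5, 64.5]
tool_rot: [-1.577, 0.003, -1.799]
force: [-0.3, -0.4, -0.2]
width: 38.5
```

```bash
python3 w.py w17;  python3 - <<'E'
from h import *
g=get_image("scene");c=g["color"][160:280,60:220];cv2.imwrite("pics/s17.png",cv2.cvtColor(cv2.resize(c,None,fx=4,fy=4,interpolation=2),4))
E
```

```text
23.3667 [ 477.14 -376.66   66.43] [-1.5748  0.0024 -1.798 ] [ 0.45  0.76  0.28  1.76 -0.31  0.67  0.68] [-0.61  0.41  0.23] 37.92925160855915
cam [ 491.7 -309.1  234.9]
```

View pics/w17.png

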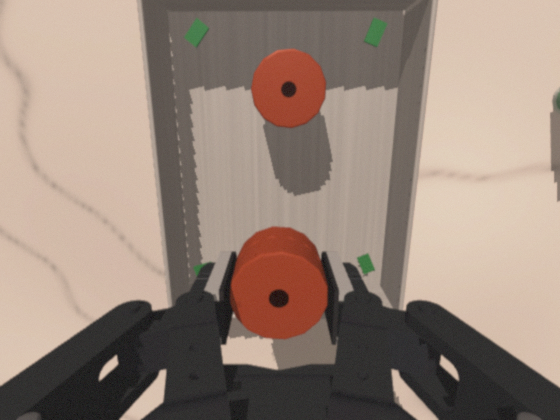

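View pics/s17.png

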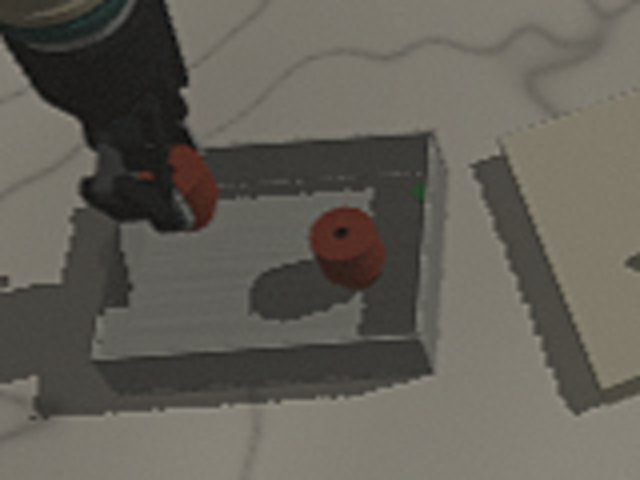

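Emit:
servo_tool(
  increments=[
    {"dx":0.2,"dy":0,"dz":-2,"ax":0,"ay":0,"az":0,"claw":1},
    {"dx":0.2,"dy":0,"dz":-4.5,"ax":0,"ay":0,"az":0,"claw":1},
    {"dx":0.2,"dy":0,"dz":-6.2,"ax":0,"ay":0,"az":0,"claw":1},
    {"dx":0.2,"dy":0,"dz":-6.2,"ax":0,"ay":0,"az":0,"claw":1},
    {"dx":0.2,"dy":0,"dz":-6.2,"ax":0,"ay":0,"az":0,"claw":1},
    {"dx":0.2,"dy":0,"dz":-6.2,"ax":0,"ay":0,"az":0,"claw":-0.4},
    {"dx":0.2,"dy":0,"dz":-6.2,"ax":0,"ay":0,"az":0,"claw":-0.4},
    {"dx":0.2,"dy":0,"dz":-6.2,"ax":0,"ay":0,"az":0,"claw":-0.4},
  ],
)

```text
clock: 24.08
eef_pos: [481.6, -378.8, 7.7]
tool_rot: [-1.568, -0.001, -1.798]
force: [0.0, -0.2, 0.2]
width: 59.9
```

Emit:
servo_tool(
  increments=[
    {"dx":0,"dy":0,"dz":1,"ax":0,"ay":0,"az":0,"claw":-0.4},
    {"dx":0,"dy":0,"dz":5,"ax":0,"ay":0,"az":0,"claw":-0.4},
    {"dx":0,"dy":0,"dz":9,"ax":0,"ay":0,"az":0,"claw":-0.4},
    {"dx":0,"dy":3,"dz":10,"ax":0,"ay":0,"az":0,"claw":-0.4},
    {"dx":0.3,"dy":49.5,"dz":10,"ax":0,"ay":0,"az":0.23,"claw":-0.4},
    {"dx":0.3,"dy":49.5,"dz":10,"ax":0,"ay":0,"az":0.23,"claw":-0.4},
    {"dx":0.3,"dy":49.5,"dz":10,"ax":0,"ay":0,"az":0.23,"claw":-0.4},
    {"dx":0.3,"dy":49.5,"dz":10,"ax":0,"ay":0,"az":0.23,"claw":-0.4},
  ],
)

```text
clock: 24.75
eef_pos: [481.7, -180.0, 107.5]
tool_rot: [-1.569, -0.0, -1.568]
force: [1.2, 0.6, -0.5]
width: 59.8
```

```bash
python3 w.py w18
```

```text
24.8 [ 481.52 -167.88  106.63] [-1.5725  0.0093 -1.5568] [ 0.12  0.59  0.25  2.   -0.27  0.59  0.57] [-2.    8.48  0.02] 59.4975437989432
cam [ 480.2 -110.   277.7]
```

View pics/w18.png

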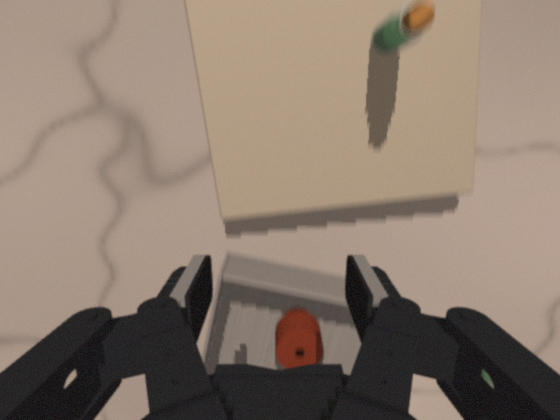

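Emit:
servo_tool(
  increments=[
    {"dx":0.6,"dy":29,"dz":0,"ax":0,"ay":0,"az":0,"claw":-0.4},
    {"dx":0.6,"dy":29,"dz":0,"ax":0,"ay":0,"az":0,"claw":-0.4},
    {"dx":0.6,"dy":29,"dz":0,"ax":0,"ay":0,"az":0,"claw":-0.4},
    {"dx":0.6,"dy":29,"dz":0,"ax":0,"ay":0,"az":0,"claw":-0.4},
    {"dx":0.6,"dy":29,"dz":0,"ax":0,"ay":0,"az":0,"claw":-0.4},
    {"dx":0.6,"dy":29,"dz":-1,"ax":0,"ay":0,"az":0,"claw":-0.4},
    {"dx":0.6,"dy":29,"dz":-2,"ax":0,"ay":0,"az":0,"claw":-0.4},
    {"dx":0.6,"dy":29,"dz":-2,"ax":0,"ay":0,"az":0,"claw":-0.4},
  ],
)

```text
clock: 25.47
eef_pos: [486.6, 118.5, 85.3]
tool_rot: [-1.572, 0.005, -1.555]
force: [-0.8, -0.3, 0.2]
width: 59.8
```

```bash
python3 w.py w19; python3 - <<'E'
from h import *
g=get_image("scene");c=g["color"][150:280,60:240];cv2.imwrite("pics/s19.png",cv2.cvtColor(cv2.resize(c,None,fx=4,fy=4,interpolation=2),4))
E
```

```text
25.5167 [486.94 114.24  85.79] [-1.5717  0.0026 -1.5586] [-0.48  0.62  0.29  2.05 -0.35  0.52  0.08] [-0.05 -0.21 -0.29] 60.124455073728825
cam [484.8 187.6 255.7]
```

View pics/w19.png

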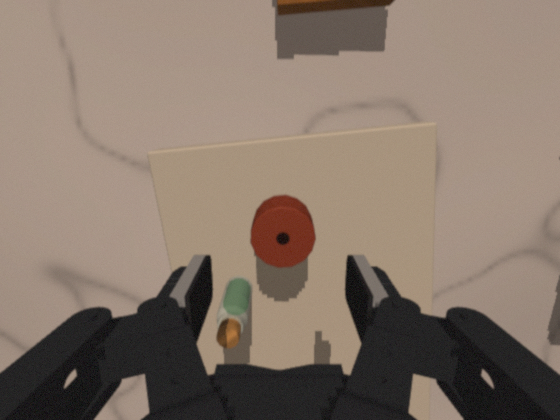

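View pics/s19.png

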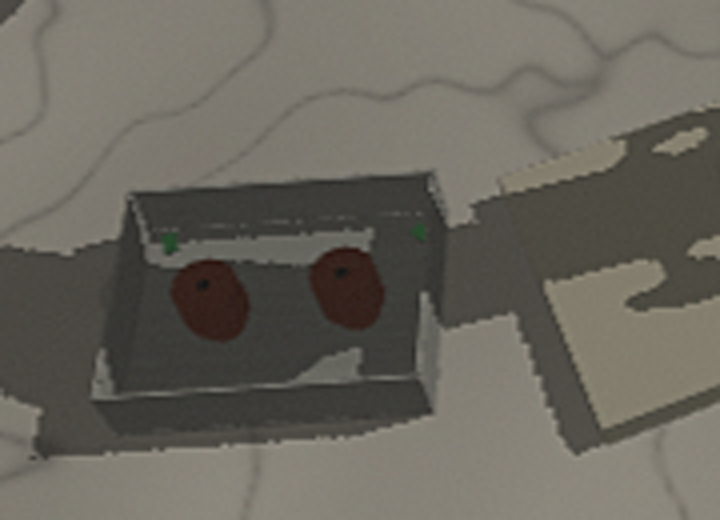

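Emit:
servo_tool(
  increments=[
    {"dx":0,"dy":0,"dz":-1,"ax":0,"ay":0,"az":-0.005,"claw":-0.4},
    {"dx":0,"dy":0,"dz":-1,"ax":0,"ay":0,"az":-0.005,"claw":-0.4},
    {"dx":0,"dy":0,"dz":-1,"ax":0,"ay":0,"az":-0.005,"claw":-0.4},
  ],
)

```text
clock: 25.82
eef_pos: [487.5, 106.5, 75.9]
tool_rot: [-1.571, -0.001, -1.576]
force: [-0.1, -0.2, -0.4]
width: 59.7
```

```bash
python3 w.py w20; python3 - <<'E'
from h import *
g=dict(np.load("pics/w20.npz"));im=g["color"];
h=cv2.cvtColor(im,cv2.COLOR_RGB2HSV);m=((h[...,1]>150)&((h[...,0]<6)|(h[...,0]>174))).astype(np.uint8)
n,l,s,c=cv2.connectedComponentsWithStats(m);i=1+np.argmax(s[1:,4]);x,y,w,hh,_=s[i];print(s[i])
v=im[y:y+hh,x:x+w].astype(int).sum(2);sub=v[hh//3:,w//4:3*w//4];k=np.argwhere(sub<sub.min()+35);p=k.mean(0)[::-1]+[x+w//4,y+hh//3];print(p,onz(g,p,67).round(1))
E
```

```text
25.8667 [487.73 106.76  76.11] [-1.5709e+00 -5.0000e-04 -1.5759e+00] [-0.47  0.64  0.29  2.05 -0.36  0.5   0.08] [ 0.08 -0.3   0.73] 60.113906324155245
cam [487.  176.6 246. ]
[267 224  16  11  55]
[277.25 227.25] [485.7 113.2  67. ]
```

Emit:
servo_tool(
  increments=[
    {"dx":0.04,"dy":0.87,"dz":0,"ax":0,"ay":0,"az":0.007,"claw":-0.4},
    {"dx":0.04,"dy":0.87,"dz":-2,"ax":0,"ay":0,"az":0.007,"claw":-0.4},
    {"dx":0.04,"dy":0.87,"dz":-4,"ax":0,"ay":0,"az":0.007,"claw":-0.4},
    {"dx":0.04,"dy":0.87,"dz":-5.8,"ax":0,"ay":0,"az":0.007,"claw":-0.4},
    {"dx":0.04,"dy":0.87,"dz":-6.1,"ax":0,"ay":0,"az":0.007,"claw":-0.4},
    {"dx":0.04,"dy":0.87,"dz":-6.1,"ax":0,"ay":0,"az":0.007,"claw":-0.4},
    {"dx":0.04,"dy":0.87,"dz":-6.1,"ax":0,"ay":0,"az":0.007,"claw":-0.4},
  ],
)

```text
clock: 26.45
eef_pos: [488.4, 117.2, 15.5]
tool_rot: [-1.57, 0.0, -1.566]
force: [-0.5, -1.2, 0.3]
width: 59.5
```

```bash
python3 w.py w21
```

```text
26.5 [488.78 117.34  15.89] [-1.5694e+00  3.0000e-04 -1.5661e+00] [-0.43  0.74  0.21  2.07 -0.41  0.36  0.11] [-0.26 -0.36  0.65] 59.57226548140124
cam [487.1 187.2 185.7]
```

View pics/w21.png

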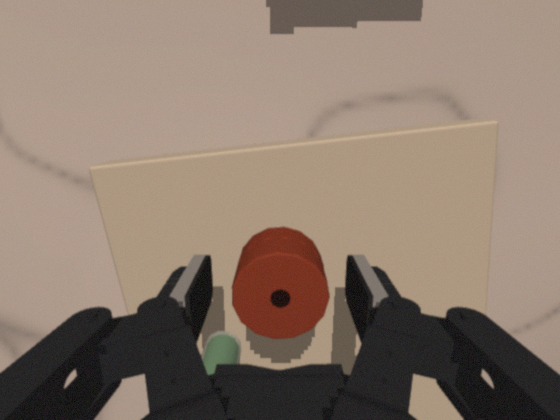

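Emit:
servo_tool(
  increments=[
    {"dx":0,"dy":-0.05,"dz":0,"ax":0,"ay":0,"az":0,"claw":1},
    {"dx":0,"dy":-0.05,"dz":0,"ax":0,"ay":0,"az":0,"claw":1},
    {"dx":0,"dy":-0.05,"dz":0,"ax":0,"ay":0,"az":0,"claw":1},
    {"dx":0,"dy":-0.05,"dz":0,"ax":0,"ay":0,"az":0,"claw":1},
    {"dx":0,"dy":-0.05,"dz":0,"ax":0,"ay":0,"az":0,"claw":1},
    {"dx":0,"dy":-0.05,"dz":0,"ax":0,"ay":0,"az":0,"claw":1},
  ],
)

```text
clock: 27.0
eef_pos: [488.8, 116.9, 16.1]
tool_rot: [-1.569, 0.001, -1.566]
force: [-0.3, -0.6, 4.4]
width: 38.3
```

Emit:
servo_tool(
  increments=[
    {"dx":0,"dy":0,"dz":2.5,"ax":0,"ay":0,"az":0,"claw":1},
    {"dx":0,"dy":0,"dz":5,"ax":0,"ay":0,"az":0,"claw":1},
    {"dx":0,"dy":1,"dz":7,"ax":0,"ay":0,"az":0,"claw":1},
    {"dx":0,"dy":5,"dz":8,"ax":0,"ay":0,"az":0,"claw":1},
    {"dx":0.5,"dy":8,"dz":8,"ax":0,"ay":0,"az":0,"claw":1},
    {"dx":1,"dy":10,"dz":8,"ax":0,"ay":0,"az":0,"claw":1},
    {"dx":1,"dy":10,"dz":8,"ax":0,"ay":0,"az":0,"claw":1},
    {"dx":1,"dy":10,"dz":8,"ax":0,"ay":0,"az":0,"claw":1},
  ],
)

```text
clock: 27.67
eef_pos: [497.9, 218.3, 95.4]
tool_rot: [-1.57, 0.001, -1.563]
force: [-0.8, -0.9, -0.9]
width: 38.4
```

```bash
python3 w.py w22
```

```text
27.7167 [497.74 216.51  95.3 ] [-1.5707e+00 -4.0000e-04 -1.5652e+00] [-0.69  0.65  0.34  1.93 -0.36  0.62 -0.11] [-0.27  0.06 -0.47] 38.31595318500413
cam [496.2 288.1 265.6]
```

View pics/w22.png

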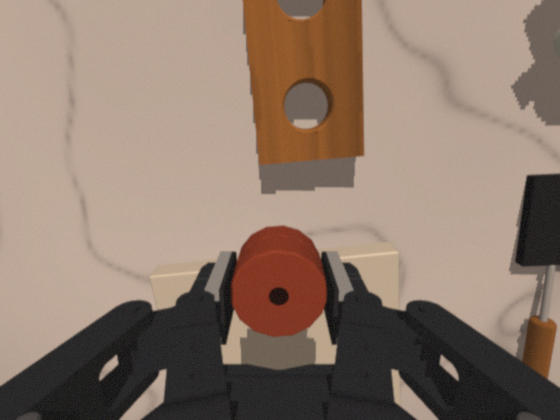

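```bash
cat > hole.py <<'E'
import sys
from h import *
g=dict(np.load("pics/%s.npz"%sys.argv[1]));im=g["color"]
h=cv2.cvtColor(im,cv2.COLOR_RGB2HSV);m=((h[...,1]>140)&(h[...,0]>6)&(h[...,0]<22)).astype(np.uint8)
m=cv2.morphologyEx(m,cv2.MORPH_CLOSE,np.ones((3,3)))
cs,hi=cv2.findContours(m,cv2.RETR_CCOMP,cv2.CHAIN_APPROX_NONE)
for c,k in zip(cs,hi[0]):
    if k[3]>=0 and cv2.contourArea(c)>300:
        # cast contour on top plane, fit circle
        P=np.array([onz(g,p[0],24)[:2] for p in c]);A=np.c_[2*P,np.ones(len(P))];s=np.linalg.lstsq(A,(P**2).sum(1),rcond=None)[0]
        r=np.sqrt(s[2]+s[0]**2+s[1]**2);print("px",cv2.fitEllipse(c)[0],"world",s[:2].round(1),"diam",(2*r).round(1),"rms",np.std(np.hypot(*(P-s[:2]).T)).round(2))
b=[float(v) for v in sys.argv[2:4]];st=[float(v) for v in sys.argv[4:7]]
X=onz(g,b,st[2]+51);print("bore in hand",X.round(1),"minus TCP",(X[:2]-st[:2]).round(1))
E
python3 hole.py w22 279 296 497.74 216.51 95.3
```

```text
px (305.6661071777344, 105.16485595703125) world [514.8 291. ] diam 31.6 rms 0.26
bore in hand [497.  217.1 146.3] minus TCP [-0.7  0.6]
```

Emit:
servo_tool(
  increments=[
    {"dx":0.8,"dy":1.7,"dz":0,"ax":0,"ay":0,"az":0,"claw":1},
    {"dx":1.6,"dy":3.4,"dz":0,"ax":0,"ay":0,"az":0,"claw":1},
    {"dx":1.6,"dy":3.4,"dz":0,"ax":0,"ay":0,"az":0,"claw":1},
    {"dx":1.6,"dy":3.4,"dz":0,"ax":0,"ay":0,"az":0,"claw":1},
    {"dx":1.6,"dy":3.4,"dz":0,"ax":0,"ay":0,"az":0,"claw":1},
  ],
)

```text
clock: 28.13
eef_pos: [513.6, 248.6, 94.9]
tool_rot: [-1.572, -0.001, -1.568]
force: [-0.3, -0.7, -0.1]
width: 38.2
```

```bash
python3 w.py w23; python3 hole.py w23 279 296 514 250 95
```

```text
28.1833 [513.6  248.57  94.99] [-1.5717e+00 -1.3000e-03 -1.5682e+00] [-0.73  0.69  0.35  1.85 -0.36  0.67 -0.16] [ 0.85 -0.56 -0.2 ] 38.35900425545508
cam [512.6 318.8 265. ]
px (283.97119140625, 145.92291259765625) world [516.1 293.6] diam 31.5 rms 0.29
px (275.3186950683594, 44.95196533203125) world [510.  358.5] diam 30.6 rms 0.47
bore in hand [512.8 247.7 146. ] minus TCP [-1.2 -2.3]
```

View pics/w23.png

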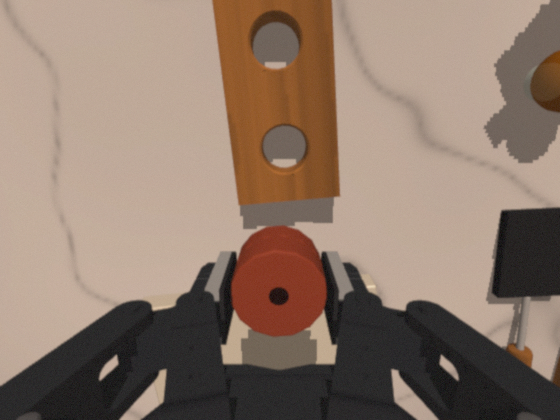

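Emit:
servo_tool(
  increments=[
    {"dx":0.36,"dy":3,"dz":0,"ax":0,"ay":0,"az":0,"claw":1},
    {"dx":0.36,"dy":4.4,"dz":-1,"ax":0,"ay":0,"az":0,"claw":1},
    {"dx":0.36,"dy":4.4,"dz":-3,"ax":0,"ay":0,"az":0,"claw":1},
    {"dx":0.36,"dy":4.4,"dz":-5,"ax":0,"ay":0,"az":0,"claw":1},
    {"dx":0.36,"dy":4.4,"dz":-6.5,"ax":0,"ay":0,"az":0,"claw":1},
    {"dx":0.36,"dy":4.4,"dz":-6.5,"ax":0,"ay":0,"az":0,"claw":1},
    {"dx":0.36,"dy":4.4,"dz":-6.5,"ax":0,"ay":0,"az":0,"claw":1},
  ],
)

```text
clock: 28.77
eef_pos: [516.5, 293.9, 29.0]
tool_rot: [-1.573, -0.001, -1.566]
force: [0.2, -0.4, 0.0]
width: 38.1
```

```bash
python3 w.py w24; python3 two.py s24 517 293 30
```

```text
28.8167 [517.55 294.31  29.96] [-1.5711e+00 -4.0000e-04 -1.5661e+00] [-0.75  0.81  0.31  1.81 -0.41  0.58 -0.18] [ 0.52  0.43 -0.84] 38.5107286622705
cam [515.6 364.1 199. ]
side origin [164 152]
scene origin [349 144]
```

View pics/w24.png

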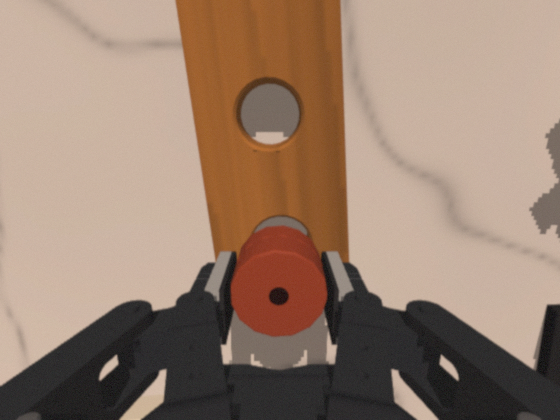

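View pics/s24.png

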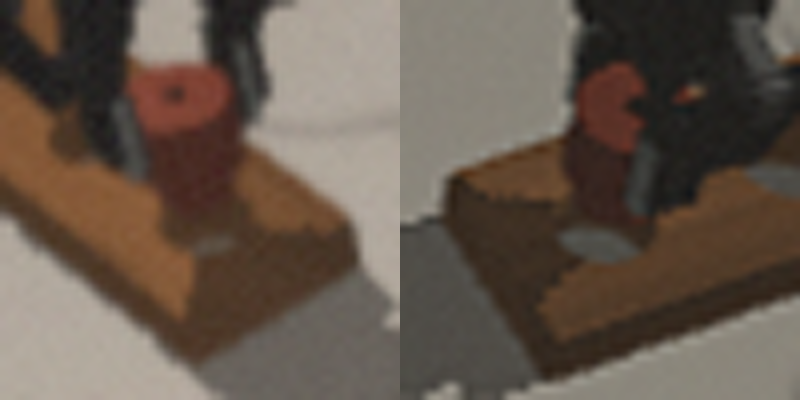

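```bash
python3 - <<'E'
from h import *
g=dict(np.load("pics/w24.npz"))
h1=onz(g,(269,115),24);e=onz(g,(280.5,216),24);e1=onz(g,(269,78),24);print("hole1",h1,"edge of 0",e,"edge of1",e1,"hole0 from edge",e[:2]-[0,16.5])
X=onz(g,(279,296),30+51);print("bore",X)
im=g["color"];print(im[205:225,280].tolist())
E
python3 -c "
from cell import *
print(read_state()['eef_pos'])"
```

```text
hole1 [510.37430498 361.24992856  24.        ] edge of 0 [516.46133707 308.42967687  24.        ] edge of1 [510.42401822 378.54205625  24.        ] hole0 from edge [516.46133707 291.92967687]
bore [515.82186928 293.58324637  81.        ]
[[140, 86, 43], [140, 86, 46], [141, 88, 46], [139, 86, 44], [144, 90, 49], [142, 88, 45], [139, 85, 42], [143, 88, 43], [135, 82, 40], [129, 80, 43], [106, 70, 45], [103, 80, 65], [114, 98, 88], [119, 105, 95], [122, 107, 97], [124, 110, 100], [120, 107, 99], [120, 107, 98], [120, 107, 96], [124, 104, 95]]
[518.34946751 294.83567692  30.95792858]
```

Emit:
servo_tool(
  increments=[
    {"dx":0,"dy":-0.2,"dz":-0.2,"ax":0,"ay":0,"az":0,"claw":1},
    {"dx":0,"dy":-0.2,"dz":-0.2,"ax":0,"ay":0,"az":0,"claw":1},
    {"dx":0,"dy":-0.2,"dz":-0.2,"ax":0,"ay":0,"az":0,"claw":1},
    {"dx":0,"dy":-0.2,"dz":-0.2,"ax":0,"ay":0,"az":0,"claw":1},
  ],
)

```text
clock: 29.25
eef_pos: [517.8, 292.9, 28.4]
tool_rot: [-1.57, 0.0, -1.566]
force: [-0.1, -0.2, -0.4]
width: 38.2
```

```bash
python3 w.py w25; python3 two.py s25 517 293 30; python3 - <<'E'
from h import *
g=dict(np.load("pics/w25.npz"))
c=cv2.resize(g["color"][60:340,170:370],None,fx=2.1,fy=2.1,interpolation=2);cv2.imwrite("pics/w25c.png",cv2.cvtColor(c,4))
E
```

```text
29.3 [517.76 292.88  28.32] [-1.5704e+00  4.0000e-04 -1.5659e+00] [-0.75  0.81  0.31  1.82 -0.41  0.58 -0.18] [ 0.49 -0.42 -0.77] 38.11792464711398
cam [516.4 362.8 198.5]
side origin [164 152]
scene origin [349 144]
```

View pics/w25c.png

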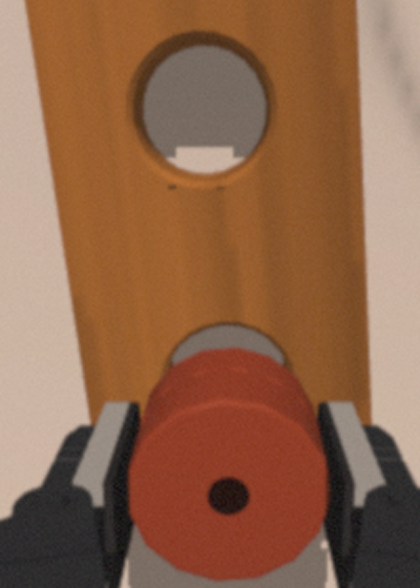

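View pics/s25.png

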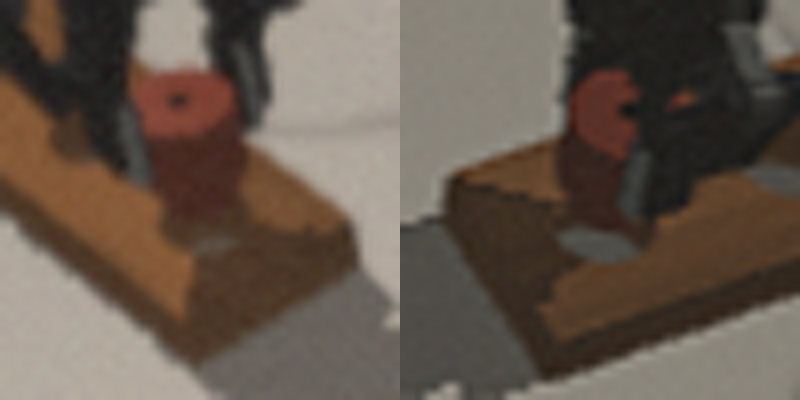

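```bash
python3 - <<'E'
from h import *
g=dict(np.load("pics/w25.npz"))
q=lambda x,y:(170+x/2.1,60+y/2.1)
e=onz(g,q(229,321),24);b=onz(g,q(200,188),24);t=onz(g,q(200,30),24)
print("h0 far edge",e,"h1",t,b,(t+b)/2,"diam",t-b);X=onz(g,q(229,495),28.3+51);print("bore",X)
print("hole0",e[:2]-[-1.6*0,16.5],((t+b)/2)[:2]+[7,-69.7])
E
```

```text
h0 far edge [516.90919533 309.31121735  24.        ] h1 [509.8646791  379.10881712  24.        ] [509.65698471 343.14869286  24.        ] [509.7608319  361.12875499  24.        ] diam [ 0.20769439 35.96012426  0.        ]
bore [516.93573804 291.87109429  79.3       ]
hole0 [516.90919533 292.81121735] [516.7608319  291.42875499]
```

Emit:
servo_tool(
  increments=[
    {"dx":0,"dy":-0.04,"dz":-0.3,"ax":0,"ay":0,"az":0,"claw":1},
    {"dx":0,"dy":-0.04,"dz":-0.6,"ax":0,"ay":0,"az":0,"claw":1},
    {"dx":0,"dy":-0.04,"dz":-0.9,"ax":0,"ay":0,"az":0,"claw":1},
    {"dx":0,"dy":-0.04,"dz":-1.2,"ax":0,"ay":0,"az":0,"claw":1},
    {"dx":0,"dy":-0.04,"dz":-1.4,"ax":0,"ay":0,"az":0,"claw":1},
    {"dx":0,"dy":-0.04,"dz":-1.4,"ax":0,"ay":0,"az":0,"claw":1},
  ],
)

```text
clock: 29.9
eef_pos: [517.2, 292.2, 13.3]
tool_rot: [-1.572, -0.0, -1.566]
force: [-0.4, 0.7, -0.4]
width: 38.2
```

Emit:
servo_tool(
  increments=[
    {"dx":0,"dy":0,"dz":-0.2,"ax":0,"ay":0,"az":0,"claw":1},
    {"dx":0,"dy":0,"dz":-0.4,"ax":0,"ay":0,"az":0,"claw":1},
    {"dx":0,"dy":0,"dz":-0.6,"ax":0,"ay":0,"az":0,"claw":1},
    {"dx":0,"dy":0,"dz":-0.6,"ax":0,"ay":0,"az":0,"claw":1},
  ],
)

```text
clock: 30.23
eef_pos: [517.4, 292.3, 7.6]
tool_rot: [-1.571, -0.0, -1.566]
force: [0.6, -0.1, -0.4]
width: 38.2
```

Emit:
servo_tool(
  increments=[
    {"dx":0,"dy":0,"dz":-0.1,"ax":0,"ay":0,"az":0,"claw":1},
    {"dx":0,"dy":0,"dz":-0.2,"ax":0,"ay":0,"az":0,"claw":1},
    {"dx":0,"dy":0,"dz":-0.2,"ax":0,"ay":0,"az":0,"claw":1},
  ],
)

```text
clock: 30.48
eef_pos: [517.6, 292.3, 5.9]
tool_rot: [-1.571, -0.0, -1.566]
force: [-0.7, 0.7, -1.1]
width: 38.2
```

Emit:
servo_tool(
  increments=[
    {"dx":0,"dy":0,"dz":-0.1,"ax":0,"ay":0,"az":0,"claw":1},
    {"dx":0,"dy":0,"dz":-0.2,"ax":0,"ay":0,"az":0,"claw":1},
    {"dx":0,"dy":0,"dz":-0.2,"ax":0,"ay":0,"az":0,"claw":1},
  ],
)

```text
clock: 30.73
eef_pos: [517.5, 292.3, 3.9]
tool_rot: [-1.571, -0.0, -1.566]
force: [0.3, 0.2, -0.3]
width: 37.7
```

Emit:
servo_tool(
  increments=[
    {"dx":0,"dy":0,"dz":-0.1,"ax":0,"ay":0,"az":0,"claw":1},
    {"dx":0,"dy":0,"dz":-0.1,"ax":0,"ay":0,"az":0,"claw":1},
  ],
)

```text
clock: 30.9
eef_pos: [517.7, 292.4, 3.4]
tool_rot: [-1.571, 0.0, -1.566]
force: [-1.0, -0.3, 3.3]
width: 38.0
```

```bash
python3 w.py w26; python3 two.py s26 517 293 30
```

```text
30.95 [517.69 292.41   3.36] [-1.5707e+00  3.0000e-04 -1.5658e+00] [-0.74  0.85  0.28  1.82 -0.43  0.53 -0.17] [-0.69  0.19  4.1 ] 38.444882366985176
cam [516.3 362.3 173.5]
side origin [164 152]
scene origin [349 144]
```

View pics/s26.png

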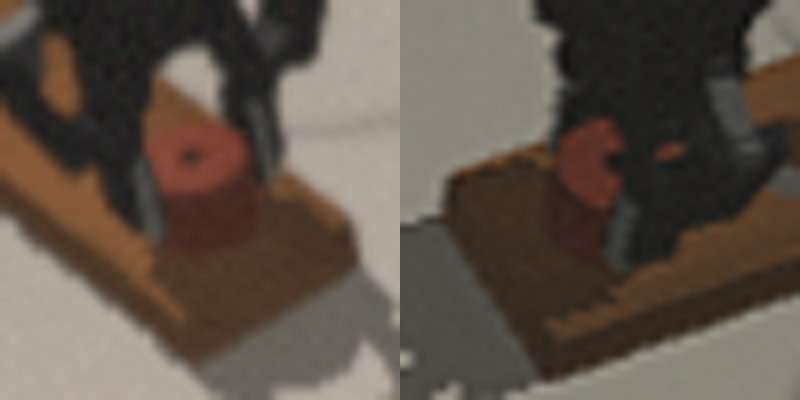

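Contact came at TCP z ≈ 3.4, against an expected 3 for shoulder on block. I'll release and lift straight up.

Emit:
servo_tool(
  increments=[
    {"dx":0,"dy":0,"dz":-0.05,"ax":0,"ay":0,"az":0,"claw":1},
    {"dx":0,"dy":0,"dz":-0.05,"ax":0,"ay":0,"az":0,"claw":-0.4},
    {"dx":0,"dy":0,"dz":-0.05,"ax":0,"ay":0,"az":0,"claw":-0.4},
    {"dx":0,"dy":0,"dz":-0.05,"ax":0,"ay":0,"az":0,"claw":-0.4},
    {"dx":0,"dy":0,"dz":0.5,"ax":0,"ay":0,"az":0,"claw":-0.4},
    {"dx":0,"dy":0,"dz":3,"ax":0,"ay":0,"az":0,"claw":-0.4},
    {"dx":0,"dy":0,"dz":7,"ax":0,"ay":0,"az":0,"claw":-0.4},
    {"dx":0,"dy":0,"dz":9,"ax":0,"ay":0,"az":0,"claw":-0.4},
  ],
)

```text
clock: 31.72
eef_pos: [519.1, 292.7, 96.2]
tool_rot: [-1.568, 0.001, -1.566]
force: [0.6, -0.2, 0.4]
width: 59.8
```

Emit:
servo_tool(
  increments=[
    {"dx":0,"dy":-4,"dz":4,"ax":0,"ay":0,"az":0,"claw":-0.4},
    {"dx":0,"dy":-8,"dz":5,"ax":0,"ay":0,"az":0,"claw":-0.4},
    {"dx":0,"dy":-8,"dz":5,"ax":0,"ay":0,"az":0,"claw":-0.4},
    {"dx":0,"dy":-8,"dz":5,"ax":0,"ay":0,"az":0,"claw":-0.4},
    {"dx":0,"dy":-8,"dz":5,"ax":0,"ay":0,"az":0,"claw":-0.4},
  ],
)

```text
clock: 32.13
eef_pos: [517.9, 212.0, 143.6]
tool_rot: [-1.57, 0.001, -1.568]
force: [0.8, -0.1, -0.4]
width: 59.7
```

```bash
python3 w.py w27; python3 two.py s27 517 293 30; python3 - <<'E'
from h import *
o=[]
for n in("scene","side"):
    o.append(get_image(n)["color"])
cv2.imwrite("pics/f.png",cv2.cvtColor(cv2.resize(np.hstack(o),(800,300)),4))
E
```

```text
32.1833 [517.31 213.3  142.87] [-1.5713e+00  1.0000e-03 -1.5656e+00] [-0.69  0.61  0.39  1.84 -0.32  0.75 -0.12] [ 0.07  0.16 -0.74] 59.72602677788006
cam [516.6 281.8 313.8]
side origin [164 152]
scene origin [349 144]
```

View pics/w27.png

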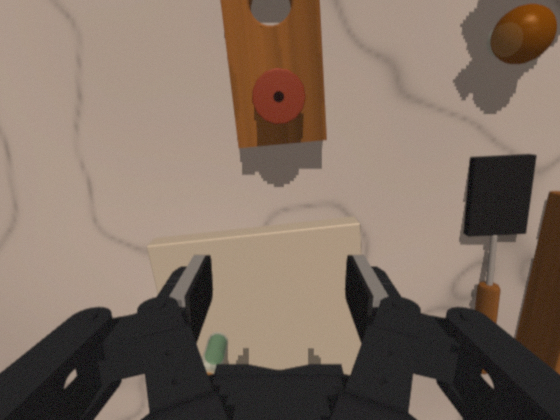

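View pics/s27.png

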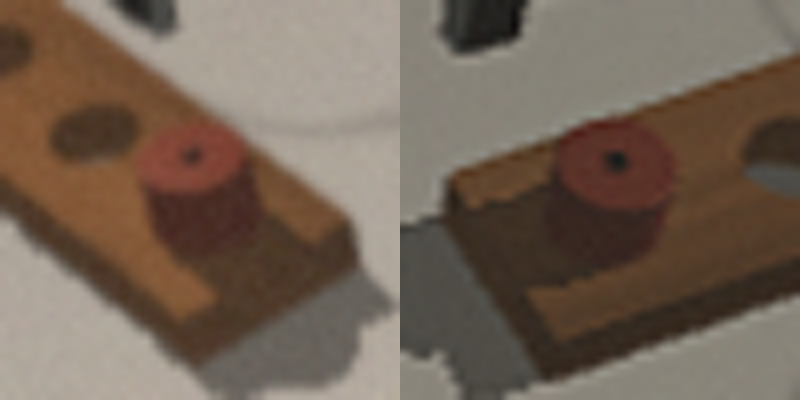

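View pics/f.png

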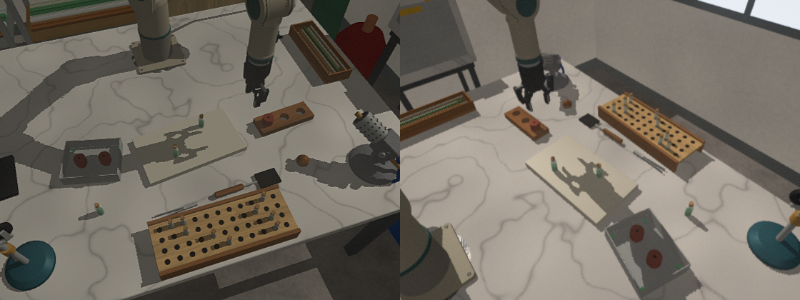

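```bash
python3 - <<'E'
from h import *
S=get_image("scene");D=get_image("side")
print(tri(S,(375.6,163.5),D,(187.7,171.1)))
g=dict(np.load("pics/w27.npz"));print(onz(g,(278.5,97),54))
E
```

```text
(array([517.99942184, 292.80795483,  52.54780539]), [np.float64(0.47274880524716295), np.float64(0.47274880524724633)])
[516.5297497  290.82147168  54.        ]
```

The bore triangulates to (518, 293, 52.5), and 54 is expected with the cameras reading about 2–3 mm low. That fits a seated, upright plug. Handing in.

```bash
python3 -c "
from cell import *
s=read_state();print(s['clock'],s['force'],s['width']);print(finish_job())"
```

```text
32.4833 [-0.56884092 -0.13925388 -0.53675494] 59.59999912972373
the job is handed in; nothing more can be done
None
```

I pressed all three plugs, seated the one soft plug in the wooden block, put the two hard ones in the scrap tin, and handed the job in at 32.5 s. No verdict was reported.

| Plug, by where it first stood | Force at depth | Result | Placed in |
|---|---|---|---|
| left of centre (y about +115 mm) | 4.6 N at about 4.7 mm | soft | end socket of the block nearest the board |
| middle (y about +8 mm) | 11.6 N at about 4.2 mm | hard | tin |
| right (y about −146 mm) | 9.5 N at about 3.5 mm | hard | tin |

**Last checks:**
- **Soft plug:** going in, it met the block at tool height 3.4 mm, where about 3 mm was expected for fully home. Afterwards it looked upright in both outside views. Its top measured 52.5 mm high against 54 mm expected, within the 2–3 mm that these cameras read low.
- **Hard plugs:** both stand inside the tin.
- **Everything else:** the vials, bauble, paddle and tweezers looked undisturbed, though I did not measure their positions again. The gripper ended well clear, with no contact force.

**Disagreements:**
- **Fingertips:** the shut fingertips sat about 27 mm short of the stated tool point. I found contact by force and set the grasp height from pictures instead.
- **Cameras:** the scene and side cameras disagreed by up to 9 mm at the plug tops and about 5 mm at the block. I used the wrist camera for the final alignment.

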